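# Put the wax and erasers away in the lidded caddy

### The arm

A 6-joint arm with a two-finger parallel gripper is mounted at the origin on a cart in front of the work surface, level with it; the furniture and walls round the work are solid. World frame = base frame: x ahead of the robot, y to its left, z up, the work surface at z = 0. Lengths are in m, angles in degrees, forces in N, time in s.
With the tool pointing down it reaches from about 0.35 to 0.875 m from the base axis. Payload 4.2 kg.
Tool frame: the origin (TCP) lies on the front face of the gripper's body, between the roots of the fingers; the fingertips stand 70 mm ahead of it and the grasp point (between the pads) lies 51 mm ahead of it (r.nose_length is the distance from the TCP to the fingertips, in m); z points along the fingers, y is the direction in which the jaws open and shut (so a half turn about z gives the same grasp; the last joint's range is limited). The gripper opens to 87 mm and grips with 3 to 60 N. Pads are 19 mm wide; open, the fingers measure 117 mm over their backs; the gripper's body (75 mm by 190 mm) begins 51 mm behind the grasp point.
Start: joints at [-54.397, 22.042, 0.453, 0, -68.411, -14.817], TCP at [0.222, -0.584, 0.292] pointing down, gripper open.
Joint ranges: [-179.83, 179.83], [-69.29, 118.12], [-61.27, 80.66], [-181.25, 117.63], [-171.15, -9.14], [-177.46, 177.46]. Speed limits (degrees/s): [159.86, 159.86, 180, 180, 180, 180].

### API

Orientations are given as a 3x3 rotation matrix whose columns are the frame's x, y, z axes.
In Python, from station import telemetry, capture, order, r gives the robot as it stands.
- The arm moves only by the tool drive_tool, never from a script. Its argument "series" is a list of rows, each a list of 4 numbers: the shift along the tool's x, y, z as a fraction of full scale, then the turn about the tool's z as a fraction of full scale. In form: [[dx, dy, dz, turn], ...]. A call has 1 to 10 rows; each row is the pose to reach, as a shift and turn from the pose commanded when the call began, along the tool's axes at that moment; what a row does not reach only later rows make up. Full scale, the value 1, is 0.12 m for a shift and 2 rad for a turn. A row lasts 1/8 s, in which the tool goes at most 62.5 mm and 10.7 degrees, less where a joint would pass 70% of its speed; a pose out of reach is approached as far as the arm can. A call with a number of a shift or a turn outside -1 to 1 is refused whole. A call with a gripper value outside its range is refused whole. "fingers" is the finger opening in mm, from 0 to 87, set as the call begins (left out, the last holds). The fingers move at their own pace and stop on an object; the grip force is fixed at half the most. Time passes only in rows, so rows that repeat a pose let the fingers close. It gives the time, the measured TCP pose, the force and the opening at its end, in the units of the state.
- telemetry.sense(): the state, without advancing time (a new reading comes with each control period).
- capture(name): name is "scene" or "top"; returns a dict with "color" (420x560x3 uint8, blue, green, red), "fx", "fy", "cx", "cy" (pixels), "eye" and "attitude" of the camera in the world. Camera axes: x right, y up, looking along -z (the intrinsics and any distortion apply to the point x, -y, -z); pixel columns grow to the right and rows downward; lengths in m; the calibration is good to about 2 mm. A picture is of the moment at which its call begins. There is no depth.
- order.finish_job(): hands the job in, once; it reports no verdict.
The state is a dict: "time_s": time; "joints": joint angles; "joint_velocities": joint speeds; "effort": joint torques, N m; "tcp_pos": TCP position; "ee_rot": TCP orientation; "wrist_force": force on the tool from outside, world axes, zero at the start; "moment": the same for the moment, N m; "gripper_width": opening from 0.0 (shut) to 1.0 (fully open).
Only numpy, scipy, OpenCV 4.12 (cv2) and the standard library are available. Lean on these libraries where they do the work, as an engineer would, in place of code of your own. Each camera call takes 0.05 s, during which the arm holds its last target. There are 200 camera calls.

### The job

Put the small supplies away: swing the caddy's lid up and over until it leans back and stays open by itself with your hand off it, then lift every wax block and eraser out of the wooden tray and put the wax blocks in the caddy's wide bay and the erasers in its narrow bay. With everything in, and not before, bring the lid back over and leave it fully shut; do not shift the loupe, the tape roll or the binder clip.

Things in the scene. Friction and masses are not known exactly. Their poses are not given: they have to be found in the camera images.
- caddy: grey painted steel supply caddy, fixed to the worktop: an open box 176 (x) x 245 (y) mm outside, rim 66 mm high, walls 5 mm, floor 6 mm thick, with a hinged lid. Origin: centre of its underside; x points away from the robot side towards the hinge, y along the hinge, z up. A partition along x, 58 mm high and 5 mm thick, divides it into a wide bay (its +y side) and a narrow bay (its -y side)
- wide_bay (a point): centre of the floor of the wide bay (clear 166 mm in x, 135 mm in y, 60 mm high under the shut lid); axes as the caddy
- narrow_bay (a point): centre of the floor of the narrow bay (clear 166 mm in x, 95 mm in y, 60 mm high under the shut lid); axes as the caddy
- caddy_lid (a joint): lid angle about the hinge along the caddy's far top edge: 0 shut, 1.95 fully open, leaning back on its stop. The hinge is free-moving and the lid weighs about 0.25 kg: let go below about 1.6 rad it falls shut, let go above about 1.7 rad it falls back on the stop and stays open
- lid_handle (a point): middle of the straight bar of the lid's steel U handle: round bar 10 mm thick, 110 mm long, parallel to the hinge (caddy y), in the plane of the lid and 45 mm beyond its free edge, so that there is a clear gap of 40 mm between bar and edge; 221 mm from the hinge axis; with the lid shut it is 70 mm above the worktop. The point turns with the lid
- lid_hinge (a point): middle of the hinge axis, 66 mm above the worktop, 88 mm behind the caddy's centre; the lid turns with its handle going up and away from the robot
- tray: shallow open wooden tray, fixed to the worktop: 230 (x) x 310 (y) mm outside, walls 7 mm thick and 42 mm high, floor 7 mm thick. Origin: centre of its underside, z up
- wax_block_1: block of beeswax, 56 (its x) x 38 (its y) x 20 (z) mm, about 40 g; origin at the centre of its underside. Lies in the tray at the start; may be absent
- wax_block_2: block of beeswax, 56 (its x) x 38 (its y) x 20 (z) mm, about 40 g; origin at the centre of its underside. Lies in the tray at the start; may be absent
- wax_block_3: block of beeswax, 56 (its x) x 38 (its y) x 20 (z) mm, about 40 g; origin at the centre of its underside. Lies in the tray at the start; may be absent
- eraser_1: whitish eraser with rounded edges, 22 (its x) x 56 (its y) x 12 (z) mm, about 20 g; origin at the centre of its underside. Lies in the tray at the start; may be absent
- eraser_2: whitish eraser with rounded edges, 22 (its x) x 56 (its y) x 12 (z) mm, about 20 g; origin at the centre of its underside. Lies in the tray at the start; may be absent
- eraser_3: whitish eraser with rounded edges, 22 (its x) x 56 (its y) x 12 (z) mm, about 20 g; origin at the centre of its underside. Lies in the tray at the start; may be absent
- loupe: bystander: black loupe, 41 mm across, 38 mm high, standing behind the work; origin under its centre
- tape_roll: bystander: roll of tape lying flat, 90 mm across, 19 mm high, behind the work; origin under its centre
- binder_clip: bystander: black binder clip, 42 x 40 mm, 51 mm high, behind the work; origin under its centre
Not all that is in view belongs to the job. Leave any grey look-alike of the wax_block_3 alone. Leave any yellow look-alike of the eraser_2 alone.

How it is judged (in metres and radians):
On the way, in this order (a step that is already met when the one before it is completed fails the run):
1. the lid leans back past its balance point and stays open (over 1.8 rad), untouched by the fingers (value of joint caddy_lid above 1.8 rad and contact force between the fingers and anything else below 0.3 N), for 0.5 s.
2. every wax block is in the wide bay and every eraser in the narrow bay, with the lid still open (over 1.6 rad) and the fingers touching nothing (x of wax_block_1 in the frame of wide_bay between -0.084 and 0.084 m and y of wax_block_1 in the frame of wide_bay between -0.068 and 0.068 m and z of wax_block_1 in the frame of wide_bay between -0.006 and 0.054 m and linear speed of each of wax_block_1, wax_block_2, wax_block_3, eraser_1, eraser_2, eraser_3 below 0.05 m/s and x of wax_block_2 in the frame of wide_bay between -0.084 and 0.084 m and y of wax_block_2 in the frame of wide_bay between -0.068 and 0.068 m and z of wax_block_2 in the frame of wide_bay between -0.006 and 0.054 m and x of wax_block_3 in the frame of wide_bay between -0.084 and 0.084 m and y of wax_block_3 in the frame of wide_bay between -0.068 and 0.068 m and z of wax_block_3 in the frame of wide_bay between -0.006 and 0.054 m and x of eraser_1 in the frame of narrow_bay between -0.084 and 0.084 m and y of eraser_1 in the frame of narrow_bay between -0.048 and 0.048 m and z of eraser_1 in the frame of narrow_bay between -0.006 and 0.054 m and x of eraser_2 in the frame of narrow_bay between -0.084 and 0.084 m and y of eraser_2 in the frame of narrow_bay between -0.048 and 0.048 m and z of eraser_2 in the frame of narrow_bay between -0.006 and 0.054 m and x of eraser_3 in the frame of narrow_bay between -0.084 and 0.084 m and y of eraser_3 in the frame of narrow_bay between -0.048 and 0.048 m and z of eraser_3 in the frame of narrow_bay between -0.006 and 0.054 m and value of joint caddy_lid above 1.6 rad and contact force between the fingers and anything else below 0.3 N), for 0.2 s.
At the end, for the whole second after the job is handed in: Every wax block present lies within the wide bay and every eraser present within the narrow bay (origin inside the bay's walls and less than 54 mm above its floor), at rest (under 0.05 m/s), and the lid is shut (under 0.04 rad) (x of wax_block_1 in the frame of wide_bay between -0.084 and 0.084 m and y of wax_block_1 in the frame of wide_bay between -0.068 and 0.068 m and z of wax_block_1 in the frame of wide_bay between -0.006 and 0.054 m and linear speed of each of wax_block_1, wax_block_2, wax_block_3, eraser_1, eraser_2, eraser_3 below 0.05 m/s and x of wax_block_2 in the frame of wide_bay between -0.084 and 0.084 m and y of wax_block_2 in the frame of wide_bay between -0.068 and 0.068 m and z of wax_block_2 in the frame of wide_bay between -0.006 and 0.054 m and x of wax_block_3 in the frame of wide_bay between -0.084 and 0.084 m and y of wax_block_3 in the frame of wide_bay between -0.068 and 0.068 m and z of wax_block_3 in the frame of wide_bay between -0.006 and 0.054 m and x of eraser_1 in the frame of narrow_bay between -0.084 and 0.084 m and y of eraser_1 in the frame of narrow_bay between -0.048 and 0.048 m and z of eraser_1 in the frame of narrow_bay between -0.006 and 0.054 m and x of eraser_2 in the frame of narrow_bay between -0.084 and 0.084 m and y of eraser_2 in the frame of narrow_bay between -0.048 and 0.048 m and z of eraser_2 in the frame of narrow_bay between -0.006 and 0.054 m and x of eraser_3 in the frame of narrow_bay between -0.084 and 0.084 m and y of eraser_3 in the frame of narrow_bay between -0.048 and 0.048 m and z of eraser_3 in the frame of narrow_bay between -0.006 and 0.054 m and value of joint caddy_lid below 0.04 rad); the robot touches nothing.
It fails at once if the loupe is shifted by more than 30 mm (distance of loupe from where it was at the start of the episode above 0.03 m).
It fails at once if the tape roll is shifted by more than 30 mm (distance of tape_roll from where it was at the start of the episode above 0.03 m).
It fails at once if the binder clip is shifted by more than 30 mm (distance of binder_clip from where it was at the start of the episode above 0.03 m).
Of wax_block_1, wax_block_2, wax_block_3 only 2 to 3 are there at a start; the rules pass over those that are not, and their reading is None.
Of eraser_1, eraser_2, eraser_3 only 2 to 3 are there at a start; the rules pass over those that are not, and their reading is None.
At some moment in a run one of wax_block_1, wax_block_2, wax_block_3, eraser_1, eraser_2, eraser_3 may be knocked a few centimetres aside while the robot is not near it.
Once in a run the grip may slacken for a moment while it holds something.
It also fails if it takes over 210 s, if anything falls off the work surface, if the arm or the gripper's body presses on something with over 40 N, if the wrist force passes 120 N, or if a joint passes its speed limit or range.

## Working session

There is one attempt and no reset: what is moved stays moved. The work goes in short steps, Python scripts to look and compute and a tool call to move; the robot and the scene stay as the last step left them, time stands still between calls to the robot, and variables do not carry over. Pictures are saved under pics/ and viewed, about 12 in all and at most 16, crops included, and the job is handed in when it is done.

Besides the shell and the picture viewer there is one more tool, called by a JSON object that holds its "api" and its "payload". drive_tool: Moves the arm, as the interface text tells. Shift numbers are shares of 0.12 m and turn numbers shares of 2 rad, none past 1 either way. Its arguments: {"type":"object","properties":{"series":{"type":"array","items":{"type":"array","items":{"type":"number","minimum":-1,"maximum":1}}},"fingers":{"type":"number"}},"required":["series"]}

```bash
ls; mkdir -p pics; cat > h.py <<'E'
import numpy as np, cv2
from station import telemetry, capture, order, r
def snap(n,f):
    c=capture(n); cv2.imwrite(f'pics/{f}.png',c['color']); np.save(f'pics/{f}.npy',c,allow_pickle=True); return c
def load(f): return np.load(f'pics/{f}.npy',allow_pickle=True).item()
def ray(c,u,v):
    d=np.array(c['attitude'])@np.array([(u-c['cx'])/c['fx'],-(v-c['cy'])/c['fy'],-1.]); return np.array(c['eye']),d
def onz(c,u,v,z):
    e,d=ray(c,u,v); return e+d*(z-e[2])/d[2]
def proj(c,p):
    q=np.array(c['attitude']).T@(np.array(p)-np.array(c['eye'])); return c['cx']-c['fx']*q[0]/q[2], c['cy']+c['fy']*q[1]/q[2]
E
python3 - <<'E'
from h import *
a=snap('top','t0'); b=snap('scene','s0')
for c in (a,b): print({k:(v if k!='color' else 0) for k,v in c.items()})
print(telemetry.sense()); print(r.nose_length)
E
```

```text
pics
{'color': 0, 'fx': 430.0255884176237, 'fy': 430.0255884176237, 'cx': 269.03852689741603, 'cy': 205.28248652115477, 'eye': array([ 0.33958083, -0.01151551,  1.07175173]), 'attitude': array([[-0.10473361,  0.97246823, -0.20817398],
       [-0.99448332, -0.10363526,  0.01620679],
       [-0.00581358,  0.20872295,  0.97795753]])}
{'color': 0, 'fx': 386.140803742182, 'fy': 386.140803742182, 'cx': 281.76974990055345, 'cy': 209.426276770875, 'eye': array([0.03787196, 0.88745499, 0.55172067]), 'attitude': array([[-8.79185376e-01,  2.01120493e-01, -4.31953263e-01],
       [-4.76479836e-01, -3.70719172e-01,  7.97204027e-01],
       [ 2.00710473e-04,  9.06707143e-01,  4.21760735e-01]])}
{'time_s': 0.1, 'joints': array([-5.43970323e+01,  2.20857725e+01,  3.88294244e-01, -2.33530381e-02,
       -6.84116115e+01, -1.48164408e+01]), 'joint_velocities': array([ 0.0328585 , -0.14194529,  0.15730522,  0.1037235 ,  0.02705323,
        0.11506562]), 'effort': array([-7.05201273e-04, -3.91690671e+01,  1.87935144e+01,  4.23191652e+00,
        1.34542241e-02, -7.80816231e-05]), 'tcp_pos': array([ 0.2216784 , -0.58394167,  0.29128478]), 'ee_rot': array([[-9.34962444e-01, -3.54745807e-01, -8.00260612e-04],
       [-3.54746689e-01,  9.34960779e-01,  1.76868037e-03],
       [ 1.20780341e-04,  1.93753952e-03, -9.99998116e-01]]), 'wrist_force': array([ 0.86506336,  0.50810584, -0.06258987]), 'moment': array([-0.00220276, -0.00446644, -0.04906748]), 'gripper_width': 1.000917575990681}
0.0697
```

View pics/t0.png

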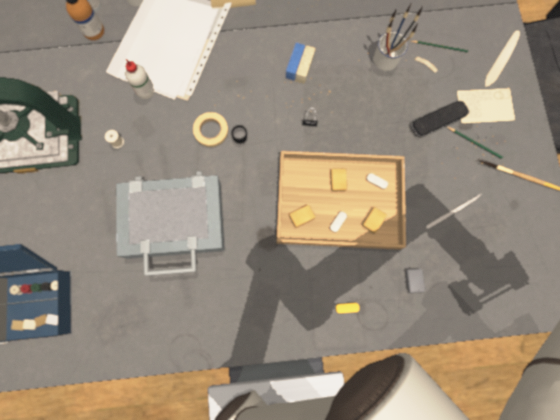

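View pics/s0.png

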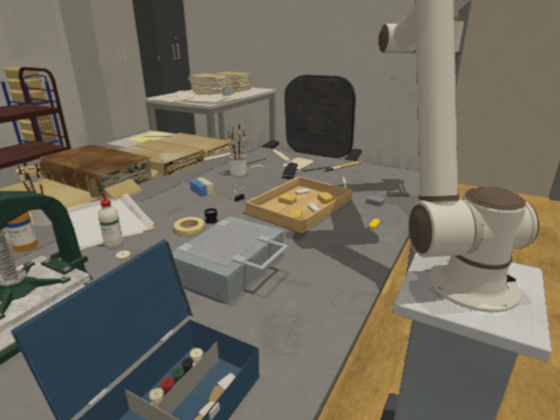

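The top view shows the caddy at (170,215) with its handle bar at (170,268). The tray is centred at about (341,199). In it are three wax blocks at (340,180), (302,216) and (375,219), and two white erasers at (377,181) and (339,222). The look-alikes lie outside the tray, yellow at (348,308) and grey at (416,280). The loupe, tape and clip are at (239,134), (210,129) and (311,118).

```bash
cat >> h.py <<'E'
def traymask(c):
    hsv=cv2.cvtColor(c['color'],cv2.COLOR_BGR2HSV); return hsv
def items(c,roi,kind,z):
    x0,y0,x1,y1=roi; s=4
    im=cv2.resize(c['color'][y0:y1,x0:x1],None,fx=s,fy=s,interpolation=cv2.INTER_CUBIC)
    h=cv2.cvtColor(im,cv2.COLOR_BGR2HSV)
    m=cv2.inRange(h,(14,185,120),(32,255,255)) if kind=='wax' else cv2.inRange(h,(0,0,165),(179,75,255))
    m=cv2.morphologyEx(m,cv2.MORPH_OPEN,np.ones((7,7)))
    out=[]
    for k in cv2.findContours(m,cv2.RETR_EXTERNAL,cv2.CHAIN_APPROX_NONE)[0]:
        if cv2.contourArea(k)<500: continue
        P=np.array([onz(c,(p[0][0]+.5)/s+x0-.5,(p[0][1]+.5)/s+y0-.5,z)[:2] for p in k])
        (cx,cy),(w,hh),a=cv2.minAreaRect((P*1000).astype(np.float32))
        if w<hh: w,hh,a=hh,w,a+90
        a=(a+90)%180-90  # long-axis direction deg from world x
        u=proj(c,(cx/1000,cy/1000,z))
        out.append((kind,np.round([cx,cy,w,hh,a],1).tolist(),np.round(u).tolist()))
    return out,m,im
E
python3 - <<'E'
from h import *
c=load('t0'); s=load('s0')
roi=(270,145,415,255)
w,mw,im=items(c,roi,'wax',.027); e,me,_=items(c,roi,'er',.019)
for i in w+e: print(i)
h=cv2.cvtColor(c['color'],cv2.COLOR_BGR2HSV)
for p in [(340,180),(302,216),(375,219),(377,181),(339,222),(325,190),(365,200)]: print(p,h[p[1],p[0]])
cv2.imwrite('pics/crop.png',np.vstack([np.hstack([cv2.resize(c['color'][160:300,100:240],(400,400))[:,:],cv2.resize(im,(400,400))]),np.hstack([cv2.merge([cv2.resize(mw,(400,200))]*3),cv2.merge([cv2.resize(me,(400,200))]*3)])]))
for n,p,z in [('tray',(281,153),.042),('tray',(405,155),.042),('tray',(406,247),.042),('tray',(277,246),.042),('cad',(117,184),.07),('cad',(218,177),.07),('cad',(222,251),.07),('cad',(119,256),.07),('h',(147,273),.07),('h',(195,271),.07)]: print(n,onz(c,*p,z).round(4))
print('bystanders',onz(c,239,134,.03),onz(c,210,129,.019),onz(c,311,118,.02))
E
```

```text
('er', [505.4, -195.4, 57.8, 23.6, -40.5], [338.0, 221.0])
('er', [598.5, -307.6, 57.2, 24.7, 54.9], [377.0, 181.0])
(340, 180) [ 23 122 242]
(302, 216) [ 23 124 241]
(375, 219) [ 23 123 241]
(377, 181) [ 22  19 245]
(339, 222) [ 23  18 245]
(325, 190) [ 17 112 223]
(365, 200) [ 18 107 231]
tray [ 0.6892 -0.0725  0.042 ]
tray [ 0.6508 -0.3809  0.042 ]
tray [ 0.4224 -0.344   0.042 ]
tray [ 0.4574 -0.0371  0.042 ]
cad [0.6439 0.3311 0.07  ]
cad [0.6354 0.0873 0.07  ]
cad [0.4561 0.0923 0.07  ]
cad [0.4698 0.3319 0.07  ]
h [0.4237 0.2687 0.07  ]
h [0.4166 0.1581 0.07  ]
bystanders [0.75573842 0.02834681 0.03      ] [0.78196433 0.10263875 0.019     ] [ 0.78373113 -0.16237828  0.02      ]
```

View pics/crop.png

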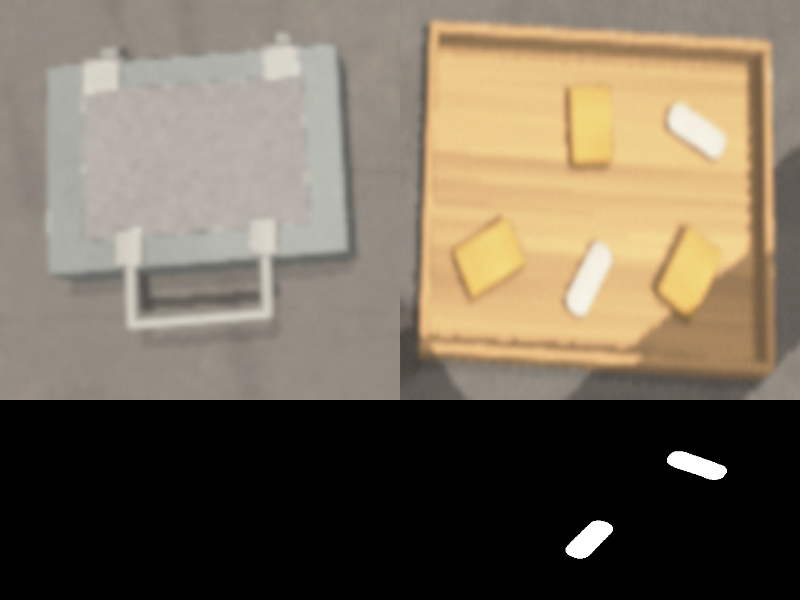

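{"api": "drive_tool", "payload": {"series": [[-0.3, 0.3, 0, 0], [-0.6, 0.6, 0, 0], [-0.9, 0.9, 0, 0], [-1, 1, 0, 0], [-1, 1, 0, 0]], "fingers": 45}}

```text
time_s: 0.72
tcp_pos: [0.2918, -0.4289, 0.2924]
ee_rot: [[-0.934, -0.357, 0.0], [-0.357, 0.934, -0.0], [-0.0, -0.0, -1.0]]
wrist_force: [-0.5, 0.2, -0.9]
gripper_width: 0.554
```

{"api": "drive_tool", "payload": {"series": [[-0.3, 0.3, 0, 0], [-0.6, 0.6, 0, 0], [-0.9, 0.9, 0, 0], [-1, 1, 0, 0], [-1, 1, 0, 0]]}}

```text
time_s: 1.35
tcp_pos: [0.3615, -0.2749, 0.2922]
ee_rot: [[-0.935, -0.356, -0.0], [-0.356, 0.935, -0.0], [0.0, -0.0, -1.0]]
wrist_force: [-0.4, -0.6, 0.8]
gripper_width: 0.517
```

{"api": "drive_tool", "payload": {"series": [[-0.3, 0.3, 0, 0], [-0.6, 0.6, 0, 0], [-0.9, 0.9, 0, 0], [-1, 1, 0, 0], [-1, 1, 0, 0]]}}

```text
time_s: 1.98
tcp_pos: [0.431, -0.1203, 0.292]
ee_rot: [[-0.935, -0.355, -0.001], [-0.355, 0.935, -0.0], [0.001, 0.0, -1.0]]
wrist_force: [-0.3, 0.2, -0.5]
gripper_width: 0.515
```

{"api": "drive_tool", "payload": {"series": [[-0.3, 0.9, 0, -0.08], [-0.3, 0.9, 0, -0.16], [-0.3, 0.9, 0, -0.24], [-0.3, 0.9, 0, -0.32], [-0.3, 0.9, 0, -0.4], [-0.3, 0.9, 0, -0.48], [-0.3, 0.9, 0, -0.56], [-0.3, 0.9, 0, -0.578], [-0.3, 0.9, 0, -0.578]]}}

```text
time_s: 3.1
tcp_pos: [0.4259, -0.0071, 0.2922]
ee_rot: [[-0.055, -0.998, -0.0], [-0.998, 0.055, -0.0], [0.0, 0.0, -1.0]]
wrist_force: [0.5, -0.5, -1.0]
gripper_width: 0.519
```

```bash
cat >> h.py <<'E'
def state():
    s=telemetry.sense(); R=np.array(s['ee_rot']); y=np.degrees(np.arctan2(R[1,1],R[0,1]))
    print('t',round(s['time_s'],2),'tcp',np.round(s['tcp_pos'],4),'yaw_y',round(y,2),'F',np.round(s['wrist_force'],1),'grip mm',round(s['gripper_width']*87,1)); return s,R
def togo(p,yaw=None):
    s,R=state(); d=R.T@(np.array(p)-s['tcp_pos'])/.12; t=0
    if yaw is not None:
        y=np.degrees(np.arctan2(R[1,1],R[0,1])); t=-np.radians((yaw-y+90)%180-90)/2
    print('togo',np.round(d,3),'turn',round(t,3))
def wax(c,roi=(270,145,415,255),z=.027):
    x0,y0,x1,y1=roi;s=4
    im=cv2.resize(c['color'][y0:y1,x0:x1],None,fx=s,fy=s,interpolation=cv2.INTER_CUBIC)
    h=cv2.cvtColor(im,cv2.COLOR_BGR2HSV)
    m=cv2.inRange(h,(20,95,215),(28,255,255)); m=cv2.morphologyEx(m,cv2.MORPH_OPEN,np.ones((11,11)))
    out=[]
    for k in cv2.findContours(m,cv2.RETR_EXTERNAL,cv2.CHAIN_APPROX_NONE)[0]:
        if cv2.contourArea(k)<1500: continue
        P=np.array([onz(c,(p[0][0]+.5)/s+x0-.5,(p[0][1]+.5)/s+y0-.5,z)[:2] for p in k])
        (cx,cy),(w,hh),a=cv2.minAreaRect((P*1000).astype(np.float32))
        if w<hh: w,hh,a=hh,w,a+90
        print('wax',np.round([cx,cy,w,hh,(a+90)%180-90],1),np.round(proj(c,(cx/1000,cy/1000,z))))
E
python3 - <<'E'
from h import *
wax(load('t0')); togo((.42,.213,.24),177)
E
```

```text
wax [ 507.5 -293.9   80.6   40.9  -56.8] [378. 216.]
wax [ 522.9 -241.4   52.    22.1   82. ] [356. 212.]
wax [ 531.3 -170.6   60.1   18.4  -86.9] [327. 211.]
wax [ 528.7 -108.9   53.3   34.8  -69.4] [303. 215.]
wax [ 592.2 -263.5   64.1   27.8   80.7] [361. 184.]
wax [ 611.8 -212.8   51.5   37.1   -6.1] [340. 178.]
t 3.1 tcp [ 0.4259 -0.0071  0.2922] yaw_y 176.83 F [ 0.5 -0.5 -1. ] grip mm 45.1
togo [-1.829  0.151  0.435] turn -0.002
```

{"api": "drive_tool", "payload": {"series": [[-0.4, 0, 0.1, 0], [-0.8, 0.04, 0.2, 0], [-1, 0.08, 0.3, 0], [-1, 0.08, 0.43, 0], [-1, 0.08, 0.43, 0]], "fingers": 35}}

```text
time_s: 3.72
tcp_pos: [0.422, 0.1138, 0.2397]
ee_rot: [[-0.053, -0.999, -0.003], [-0.999, 0.053, -0.002], [0.002, 0.003, -1.0]]
wrist_force: [-0.1, -0.9, 0.7]
gripper_width: 0.4
```

{"api": "drive_tool", "payload": {"series": [[-0.4, 0.03, 0, 0], [-0.83, 0.07, 0, 0], [-0.83, 0.07, 0, 0], [-0.83, 0.07, 0, 0], [-0.83, 0.07, 0, 0]]}}

```text
time_s: 4.35
tcp_pos: [0.4194, 0.213, 0.2409]
ee_rot: [[-0.054, -0.999, 0.0], [-0.999, 0.054, -0.0], [0.0, -0.0, -1.0]]
wrist_force: [-0.2, 1.1, -0.1]
gripper_width: 0.402
```

```bash
python3 - <<'E'
from h import *
togo((.42,.213,.121),177)
c=snap('top','t1'); s=snap('scene','s1')
cv2.imwrite('pics/c1.png',np.hstack([cv2.resize(c['color'][200:300,110:230],(480,400),interpolation=cv2.INTER_CUBIC),cv2.resize(s['color'][200:310,200:310],(320,320),interpolation=cv2.INTER_CUBIC)[:,:].copy() if False else cv2.resize(s['color'][200:320,200:296],(320,400),interpolation=cv2.INTER_CUBIC)]))
E
```

```text
t 4.35 tcp [0.4194 0.213  0.2409] yaw_y 176.92 F [-0.2  1.1 -0.1] grip mm 35.0
togo [-0.001 -0.005  0.999] turn -0.001
```

View pics/c1.png

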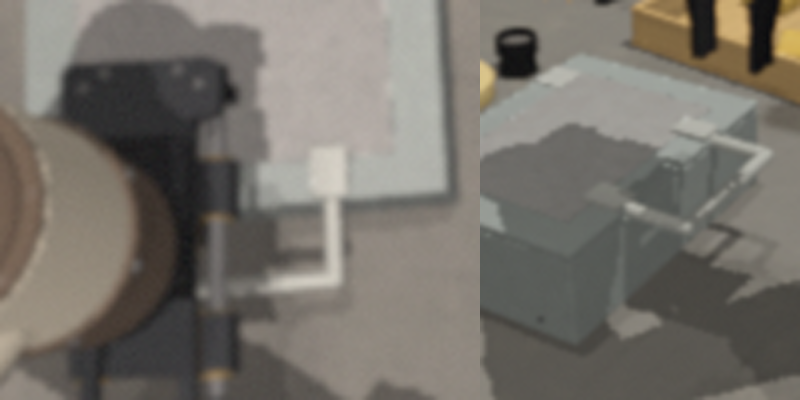

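The bar runs between the open fingers' line (fingers at about (218,185) and (218,350) in the crop, with the bar at about row 285 between them). Next I go down and grip.

{"api": "drive_tool", "payload": {"series": [[0, 0, 0.25, 0], [0, 0, 0.5, 0], [0, 0, 0.75, 0], [0, 0, 0.95, 0], [0, 0, 1, 0], [0, 0, 1, 0], [0, 0, 1, 0]]}}

```text
time_s: 5.32
tcp_pos: [0.42, 0.2144, 0.1217]
ee_rot: [[-0.052, -0.999, 0.002], [-0.999, 0.052, 0.001], [-0.002, -0.002, -1.0]]
wrist_force: [0.2, -0.5, -0.3]
gripper_width: 0.402
```

{"api": "drive_tool", "payload": {"series": [[0, 0, 0, 0], [0, 0, 0, 0], [0, 0, 0, 0], [0, 0, 0, 0], [0, 0, 0, 0], [0, 0, 0, 0]], "fingers": 0}}

```text
time_s: 6.08
tcp_pos: [0.4221, 0.2142, 0.1216]
ee_rot: [[-0.05, -0.999, 0.005], [-0.999, 0.05, 0.001], [-0.001, -0.005, -1.0]]
wrist_force: [11.5, -6.5, 0.0]
gripper_width: 0.106
```

```bash
python3 - <<'E'
import numpy as np
f=lambda p:np.array([-.221*(np.cos(np.radians(1.04))-np.cos(np.radians(p+1.04))),-.221*(np.sin(np.radians(p+1.04))-.01815)])/.12
for a,b in((0,35),(35,72),(72,110)):
    P=np.linspace(a,b,9)[1:]
    print(a,b,[[0,round(y,2),round(z,2),0] for y,z in (f(p)-f(a) for p in P)])
E
```

```text
0 35 [[0, np.float64(-0.01), np.float64(-0.14), 0], [0, np.float64(-0.03), np.float64(-0.28), 0], [0, np.float64(-0.06), np.float64(-0.42), 0], [0, np.float64(-0.1), np.float64(-0.55), 0], [0, np.float64(-0.15), np.float64(-0.68), 0], [0, np.float64(-0.2), np.float64(-0.81), 0], [0, np.float64(-0.27), np.float64(-0.93), 0], [0, np.float64(-0.35), np.float64(-1.05), 0]]
35 72 [[0, np.float64(-0.09), np.float64(-0.12), 0], [0, np.float64(-0.19), np.float64(-0.23), 0], [0, np.float64(-0.3), np.float64(-0.33), 0], [0, np.float64(-0.42), np.float64(-0.42), 0], [0, np.float64(-0.55), np.float64(-0.5), 0], [0, np.float64(-0.68), np.float64(-0.57), 0], [0, np.float64(-0.81), np.float64(-0.63), 0], [0, np.float64(-0.95), np.float64(-0.68), 0]]
72 110 [[0, np.float64(-0.15), np.float64(-0.04), 0], [0, np.float64(-0.3), np.float64(-0.06), 0], [0, np.float64(-0.45), np.float64(-0.08), 0], [0, np.float64(-0.6), np.float64(-0.08), 0], [0, np.float64(-0.75), np.float64(-0.07), 0], [0, np.float64(-0.91), np.float64(-0.04), 0], [0, np.float64(-1.05), np.float64(-0.01), 0], [0, np.float64(-1.2), np.float64(0.04), 0]]
```

{"api": "drive_tool", "payload": {"series": [[0, -0.03, -0.07, 0], [0, -0.04, -0.14, 0], [0, -0.05, -0.28, 0], [0, -0.08, -0.42, 0], [0, -0.12, -0.55, 0], [0, -0.17, -0.68, 0], [0, -0.22, -0.81, 0], [0, -0.29, -0.93, 0], [0, -0.29, -0.93, 0]]}}

```text
time_s: 7.2
tcp_pos: [0.4542, 0.2127, 0.2332]
ee_rot: [[-0.052, -0.999, 0.001], [-0.999, 0.052, 0.002], [-0.002, -0.001, -1.0]]
wrist_force: [-2.5, 4.1, -0.1]
gripper_width: 0.098
```

{"api": "drive_tool", "payload": {"series": [[0, -0.08, -0.12, 0], [0, -0.17, -0.24, 0], [0, -0.27, -0.35, 0], [0, -0.38, -0.45, 0], [0, -0.5, -0.54, 0], [0, -0.63, -0.62, 0], [0, -0.76, -0.69, 0], [0, -0.89, -0.75, 0], [0, -0.89, -0.75, 0]]}}

```text
time_s: 8.32
tcp_pos: [0.5617, 0.2092, 0.3244]
ee_rot: [[-0.05, -0.999, 0.005], [-0.999, 0.05, 0.005], [-0.006, -0.004, -1.0]]
wrist_force: [-4.2, 8.8, 8.3]
gripper_width: 0.105
```

{"api": "drive_tool", "payload": {"series": [[-0.02, -0.14, -0.05, 0], [-0.03, -0.29, -0.08, 0], [-0.03, -0.44, -0.1, 0], [-0.03, -0.59, -0.12, 0], [-0.03, -0.74, -0.12, 0], [-0.03, -0.89, -0.1, 0], [-0.03, -0.89, -0.1, 0]]}}

```text
time_s: 9.2
tcp_pos: [0.6697, 0.2066, 0.3361]
ee_rot: [[-0.051, -0.999, 0.007], [-0.999, 0.051, 0.004], [-0.004, -0.007, -1.0]]
wrist_force: [0.2, 5.4, 6.2]
gripper_width: 0.103
```

{"api": "drive_tool", "payload": {"series": [[-0.01, -0.15, 0.03, 0], [-0.02, -0.3, 0.06, 0], [-0.02, -0.37, 0.08, 0], [-0.02, -0.37, 0.08, 0], [-0.02, -0.37, 0.08, 0]]}}

```text
time_s: 9.82
tcp_pos: [0.7126, 0.2057, 0.3256]
ee_rot: [[-0.051, -0.999, 0.003], [-0.999, 0.051, 0.002], [-0.002, -0.003, -1.0]]
wrist_force: [0.8, 3.6, 5.5]
gripper_width: 0.1
```

{"api": "drive_tool", "payload": {"series": [[0, 0, 0, 0], [0, 0, 0, 0], [0, 0, 0, 0], [0, 0, 0, 0]], "fingers": 45}}

```text
time_s: 10.32
tcp_pos: [0.7119, 0.2044, 0.3239]
ee_rot: [[-0.052, -0.999, -0.002], [-0.999, 0.052, -0.001], [0.001, 0.002, -1.0]]
wrist_force: [-0.5, -0.5, -0.7]
gripper_width: 0.457
```

{"api": "drive_tool", "payload": {"series": [[0, 0, -0.2, 0], [0, 0, -0.4, 0], [0, 0, -0.6, 0], [0, 0, -0.6, 0]]}}

```text
time_s: 10.82
tcp_pos: [0.7124, 0.2047, 0.399]
ee_rot: [[-0.052, -0.999, 0.004], [-0.999, 0.052, 0.002], [-0.002, -0.004, -1.0]]
wrist_force: [-0.7, 0.1, -0.5]
gripper_width: 0.514
```

```bash
python3 - <<'E'
from h import *
state(); c=snap('top','t2'); s=snap('scene','s2')
cv2.imwrite('pics/c2.png',np.hstack([c['color'][:,:400],s['color'][:,150:550]]))
E
```

```text
t 10.82 tcp [0.7124 0.2047 0.399 ] yaw_y 177.01 F [-0.7  0.1 -0.5] grip mm 44.7
```

View pics/c2.png

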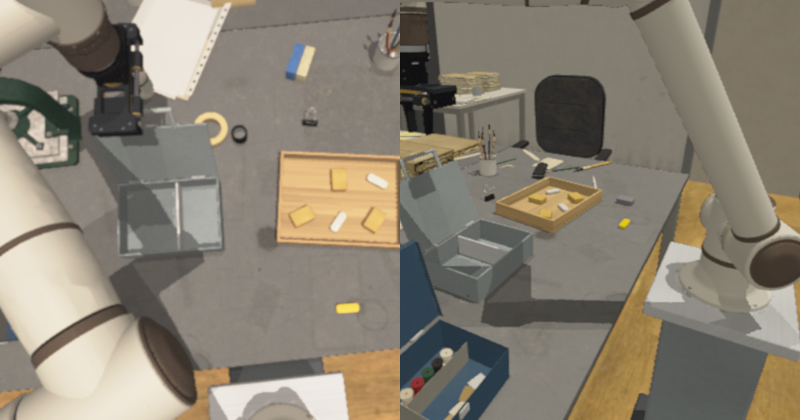

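The lid leans back open with the hand clear of it. The bays are visible: wide at (148,220) and narrow at (200,215), with the partition at column 179. The tray is unshadowed now, with its contents unchanged.

```bash
python3 - <<'E'
from h import *
c=load('t2')
for p in [(.555,.187,.058),(.559,.257,.006),(.552,.137,.006)]: print(p,np.round(proj(c,p)))
lab=cv2.cvtColor(cv2.GaussianBlur(c['color'],(0,0),.8),cv2.COLOR_BGR2LAB).astype(int)
s=4;x0,y0,x1,y1=270,145,415,255
L=cv2.resize(lab[y0:y1,x0:x1].astype(np.float32),None,fx=s,fy=s,interpolation=cv2.INTER_CUBIC)
for p in [(340,180),(302,216),(375,219),(325,190),(365,200),(345,165),(320,235)]: print(p,lab[p[1],p[0]])
m=((L[:,:,2]-1.0*L[:,:,1])) 
cv2.imwrite('pics/m.png',cv2.normalize(m,None,0,255,cv2.NORM_MINMAX))
np.save('pics/m.npy',m)
for e in items(c,(270,145,415,255),'er',.019)[0]: print(e)
for T in (46,50,54,58,62):
    k=cv2.morphologyEx((m>T).astype(np.uint8),cv2.MORPH_OPEN,np.ones((15,15)))
    print('T',T)
    for q in cv2.findContours(k,0,1)[0]:
        if cv2.contourArea(q)<1500: continue
        P=np.array([onz(c,(a[0][0]+.5)/s+x0-.5,(a[0][1]+.5)/s+y0-.5,.027)[:2] for a in q])
        (cx,cy),(w,h),a=cv2.minAreaRect((P*1000).astype(np.float32))
        if w<h:w,h,a=h,w,a+90
        print(np.round([cx,cy,w,h,(a+90)%180-90],1),np.round(proj(c,(cx/1000,cy/1000,.027))))
E
```

```text
(0.555, 0.187, 0.058) [180. 215.]
(0.559, 0.257, 0.006) [156. 220.]
(0.552, 0.137, 0.006) [204. 218.]
(340, 180) [212 130 175]
(302, 216) [211 130 174]
(375, 219) [211 130 175]
(325, 190) [189 137 161]
(365, 200) [197 136 162]
(345, 165) [200 135 162]
(320, 235) [204 134 162]
('er', [505.3, -195.1, 57.1, 23.6, -40.5], [338.0, 221.0])
('er', [598.6, -307.3, 56.6, 24.4, 55.3], [377.0, 180.0])
T 46
T 50
T 54
T 58
T 62[ WARN:0@0.753] global loadsave.cpp:1063 imwrite_ Unsupported depth image for selected encoder is fallbacked to CV_8U.
```

{"api": "drive_tool", "payload": {"series": [[0.3, 0.3, 0, 0], [0.6, 0.6, 0, 0], [0.9, 0.9, 0, 0], [1, 1, 0, 0], [1, 1, 0, 0]], "fingers": 60}}

```text
time_s: 11.55
tcp_pos: [0.5854, 0.0906, 0.3965]
ee_rot: [[-0.053, -0.999, -0.0], [-0.999, 0.053, 0.0], [-0.0, 0.0, -1.0]]
wrist_force: [0.4, 1.0, -0.5]
gripper_width: 0.687
```

{"api": "drive_tool", "payload": {"series": [[0.3, 0.1, 0.2, 0], [0.6, 0.2, 0.3, 0], [0.9, 0.2, 0.5, 0], [1, 0.2, 0.5, 0], [1, 0.2, 0.5, 0]]}}

```text
time_s: 12.18
tcp_pos: [0.557, -0.0273, 0.3365]
ee_rot: [[-0.053, -0.999, 0.0], [-0.999, 0.053, -0.0], [0.0, -0.0, -1.0]]
wrist_force: [-1.2, -0.1, 0.1]
gripper_width: 0.694
```

```bash
cat >> h.py <<'E'
def wax2(c,roi=(270,145,415,255),z=.027,T=(32,36,40)):
    lab=cv2.cvtColor(cv2.GaussianBlur(c['color'],(0,0),.8),cv2.COLOR_BGR2LAB).astype(np.float32)
    s=4;x0,y0,x1,y1=roi
    L=cv2.resize(lab[y0:y1,x0:x1],None,fx=s,fy=s,interpolation=cv2.INTER_CUBIC); m=L[:,:,2]-L[:,:,1]
    for t in T:
        k=cv2.morphologyEx(((m>t)&(L[:,:,0]>185)).astype(np.uint8),cv2.MORPH_OPEN,np.ones((15,15)))
        for q in cv2.findContours(k,0,1)[0]:
            if cv2.contourArea(q)<1500: continue
            P=np.array([onz(c,(a[0][0]+.5)/s+x0-.5,(a[0][1]+.5)/s+y0-.5,z)[:2] for a in q])
            (cx,cy),(w,h),a=cv2.minAreaRect((P*1000).astype(np.float32))
            if w<h:w,h,a=h,w,a+90
            print('wax',t,np.round([cx,cy,w,h,(a+90)%180-90],1),np.round(proj(c,(cx/1000,cy/1000,z))))
E
python3 - <<'E'
from h import *
wax2(load('t2'))
E
```

```text
wax 32 [ 500.3 -287.9   58.2   37.8  -40. ] [376. 219.]
wax 32 [ 528.9 -109.    54.6   36.7  -69.4] [303. 215.]
wax 32 [ 612.  -212.4   53.9   37.1   -7.8] [340. 178.]
wax 36 [ 499.2 -285.1   52.6   33.8  -39.5] [375. 219.]
wax 36 [ 528.4 -108.1   51.6   34.1  -70.4] [302. 215.]
wax 36 [ 611.4 -211.3   51.3   34.    -7.8] [339. 179.]
wax 40 [ 498.7 -284.9   48.2   30.9  -38.9] [375. 219.]
wax 40 [ 528.1 -107.6   47.7   31.   -70.2] [302. 215.]
wax 40 [ 610.8 -211.2   46.1   30.2   -7.8] [339. 179.]
```

{"api": "drive_tool", "payload": {"series": [[0.2, -0.1, 0.1, 0.09], [0.4, -0.2, 0.2, 0.18], [0.6, -0.3, 0.3, 0.27], [0.8, -0.5, 0.4, 0.36], [1, -0.54, 0.5, 0.45], [1, -0.54, 0.6, 0.54], [1, -0.54, 0.65, 0.63], [1, -0.54, 0.65, 0.72], [1, -0.54, 0.65, 0.81], [1, -0.54, 0.65, 0.829]]}}

```text
time_s: 13.42
tcp_pos: [0.6159, -0.1492, 0.2592]
ee_rot: [[-0.99, 0.139, 0.002], [0.139, 0.99, -0.0], [-0.002, 0.0, -1.0]]
wrist_force: [-0.0, -0.7, 0.3]
gripper_width: 0.691
```

```bash
python3 - <<'E'
from h import *
togo((.612,-.212,.08),82); wax2(snap('top','t3'),T=(32,))
E
```

```text
t 13.43 tcp [ 0.6159 -0.1492  0.2592] yaw_y 82.01 F [-0.  -0.7  0.3] grip mm 60.1
togo [-0.038 -0.523  1.494] turn 0.0
wax 32 [ 527.1 -107.5   43.4   29.5  -69.2] [302. 216.]
wax 32 [ 500.1 -286.6   55.6   35.5  -40. ] [376. 219.]
wax 32 [ 613.7 -212.1   49.1   36.1   -6.8] [339. 178.]
```

{"api": "drive_tool", "payload": {"series": [[-0.02, -0.25, 0.2, 0], [-0.04, -0.52, 0.4, 0], [-0.04, -0.52, 0.6, 0], [-0.04, -0.52, 0.8, 0], [-0.04, -0.52, 0.8, 0]]}}

```text
time_s: 14.1
tcp_pos: [0.6105, -0.2121, 0.1608]
ee_rot: [[-0.991, 0.137, -0.004], [0.137, 0.991, 0.001], [0.004, 0.0, -1.0]]
wrist_force: [-0.5, 0.3, 0.3]
gripper_width: 0.69
```

{"api": "drive_tool", "payload": {"series": [[0, 0, 0.2, 0], [0, 0, 0.4, 0], [0, 0, 0.6, 0], [0, 0, 0.69, 0], [0, 0, 0.69, 0], [0, 0, 0.69, 0]]}}

```text
time_s: 14.85
tcp_pos: [0.6114, -0.2131, 0.0813]
ee_rot: [[-0.99, 0.138, 0.003], [0.138, 0.99, -0.001], [-0.003, -0.0, -1.0]]
wrist_force: [0.6, 0.7, -0.0]
gripper_width: 0.69
```

{"api": "drive_tool", "payload": {"series": [[0, 0, 0, 0], [0, 0, 0, 0], [0, 0, 0, 0], [0, 0, 0, 0], [0, 0, 0, 0]], "fingers": 0}}

```text
time_s: 15.48
tcp_pos: [0.6106, -0.2131, 0.0802]
ee_rot: [[-0.99, 0.139, 0.0], [0.139, 0.99, -0.0], [-0.0, -0.0, -1.0]]
wrist_force: [-0.6, -0.1, 2.7]
gripper_width: 0.438
```

{"api": "drive_tool", "payload": {"series": [[0, 0, -0.15, 0], [0, 0, -0.3, 0], [0, 0, -0.5, 0], [0, 0, -0.75, 0], [0, 0, -0.92, 0], [0, 0, -0.92, 0]]}}

```text
time_s: 16.23
tcp_pos: [0.6115, -0.2133, 0.1936]
ee_rot: [[-0.99, 0.139, 0.006], [0.139, 0.99, -0.001], [-0.006, -0.0, -1.0]]
wrist_force: [0.8, 0.1, -0.3]
gripper_width: 0.438
```

```bash
python3 - <<'E'
from h import *
togo((.597,.255,.18),87)
E
```

```text
t 16.23 tcp [ 0.6115 -0.2133  0.1936] yaw_y 82.04 F [ 0.8  0.1 -0.3] grip mm 38.1
togo [0.661 3.848 0.109] turn -0.043
```

{"api": "drive_tool", "payload": {"series": [[0.05, 0.2, 0, 0], [0.1, 0.45, 0, 0], [0.15, 0.7, 0, 0], [0.2, 0.96, 0, 0]]}}

```text
time_s: 16.73
tcp_pos: [0.6019, -0.0948, 0.1894]
ee_rot: [[-0.99, 0.139, -0.002], [0.139, 0.99, 0.0], [0.002, -0.0, -1.0]]
wrist_force: [0.4, -0.0, -0.5]
gripper_width: 0.433
```

{"api": "drive_tool", "payload": {"series": [[0.05, 0.25, 0, 0], [0.1, 0.5, 0, 0], [0.15, 0.75, 0, 0], [0.2, 0.96, 0, 0]]}}

```text
time_s: 17.23
tcp_pos: [0.5942, 0.0228, 0.1895]
ee_rot: [[-0.99, 0.139, -0.002], [0.139, 0.99, -0.0], [0.002, -0.0, -1.0]]
wrist_force: [0.4, 0.3, 0.5]
gripper_width: 0.436
```

{"api": "drive_tool", "payload": {"series": [[0.05, 0.25, 0, 0], [0.1, 0.5, 0, 0], [0.15, 0.75, 0, 0], [0.2, 0.96, 0, 0]]}}

```text
time_s: 17.73
tcp_pos: [0.5864, 0.1401, 0.1894]
ee_rot: [[-0.99, 0.139, -0.002], [0.139, 0.99, -0.0], [0.001, -0.001, -1.0]]
wrist_force: [-0.1, -0.4, -0.3]
gripper_width: 0.437
```

{"api": "drive_tool", "payload": {"series": [[0.03, 0.25, 0, -0.02], [0.06, 0.5, 0, -0.043], [0.06, 0.75, 0, -0.043], [0.06, 0.96, 0, -0.043], [0.06, 0.96, 0, -0.043], [0.06, 0.96, 0, -0.043]]}}

```text
time_s: 18.48
tcp_pos: [0.5958, 0.2541, 0.1899]
ee_rot: [[-0.999, 0.054, -0.001], [0.054, 0.999, -0.001], [0.001, -0.001, -1.0]]
wrist_force: [0.5, -0.7, -0.5]
gripper_width: 0.434
```

```bash
python3 - <<'E'
from h import *
togo((.597,.255,.092),87)
c=snap('top','t4'); s=snap('scene','s4')
cv2.imwrite('pics/c4.png',np.hstack([cv2.resize(c['color'][130:280,100:250],(400,400),interpolation=cv2.INTER_CUBIC),cv2.resize(s['color'][120:320,150:350],(400,400),interpolation=cv2.INTER_CUBIC)]))
E
```

```text
t 18.48 tcp [0.5958 0.2541 0.1899] yaw_y 86.93 F [ 0.5 -0.7 -0.5] grip mm 37.7
togo [-0.01   0.009  0.816] turn -0.001
```

View pics/c4.png

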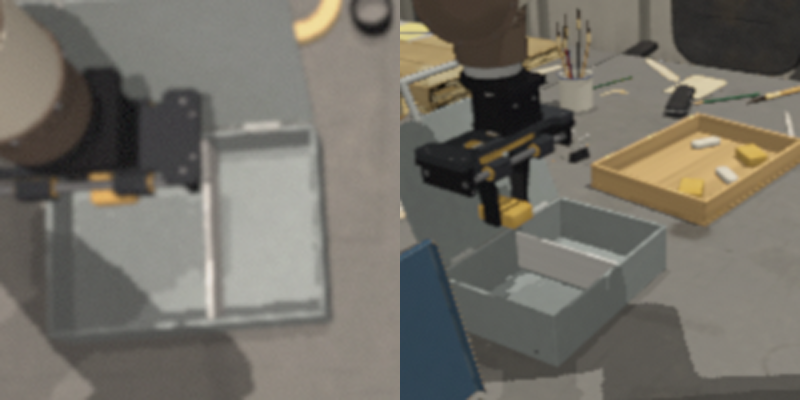

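The wax block is held above the wide bay, at about (115,190) in the crop, over its far half. I lower it with a small margin away from the lid.

{"api": "drive_tool", "payload": {"series": [[0.03, 0, 0.2, 0], [0.03, 0, 0.4, 0], [0.03, 0, 0.6, 0], [0.03, 0, 0.8, 0], [0.03, 0, 0.8, 0], [0.03, 0, 0.8, 0]]}}

```text
time_s: 19.32
tcp_pos: [0.593, 0.2543, 0.0954]
ee_rot: [[-0.999, 0.053, 0.002], [0.053, 0.999, 0.001], [-0.001, 0.001, -1.0]]
wrist_force: [0.5, -0.0, -0.2]
gripper_width: 0.434
```

{"api": "drive_tool", "payload": {"series": [[0, 0, 0, 0], [0, 0, 0, 0], [0, 0, 0, 0], [0, 0, 0, 0]], "fingers": 50}}

```text
time_s: 19.82
tcp_pos: [0.5924, 0.2545, 0.0945]
ee_rot: [[-0.999, 0.053, 0.0], [0.053, 0.999, 0.0], [-0.0, 0.0, -1.0]]
wrist_force: [0.6, 0.1, 0.4]
gripper_width: 0.57
```

{"api": "drive_tool", "payload": {"series": [[0, 0, -0.25, 0], [0, 0, -0.5, 0], [0, 0, -0.85, 0], [0, 0, -0.85, 0]]}}

```text
time_s: 20.32
tcp_pos: [0.594, 0.2555, 0.2007]
ee_rot: [[-0.999, 0.052, 0.007], [0.052, 0.999, 0.004], [-0.007, 0.005, -1.0]]
wrist_force: [-0.9, -0.3, -0.1]
gripper_width: 0.578
```

{"api": "drive_tool", "payload": {"series": [[0, -0.4, 0, 0], [0, -0.8, 0, 0], [0, -1, 0, 0], [0, -1, 0, 0]], "fingers": 60}}

```text
time_s: 20.82
tcp_pos: [0.5857, 0.1332, 0.1959]
ee_rot: [[-0.998, 0.055, -0.001], [0.055, 0.998, -0.0], [0.001, -0.0, -1.0]]
wrist_force: [-0.5, 0.3, -0.7]
gripper_width: 0.691
```

{"api": "drive_tool", "payload": {"series": [[0.1, -0.4, 0, 0], [0.2, -0.8, 0, 0], [0.3, -1, 0, 0], [0.3, -1, 0, 0], [0.3, -1, 0, 0]]}}

```text
time_s: 21.45
tcp_pos: [0.5444, 0.0178, 0.1964]
ee_rot: [[-0.999, 0.052, 0.001], [0.052, 0.999, 0.0], [-0.001, 0.0, -1.0]]
wrist_force: [0.3, -0.2, 0.5]
gripper_width: 0.694
```

```bash
python3 - <<'E'
from h import *
c=snap('top','t5'); wax2(c,T=(32,)); togo((.528,-.108,.08),200)
print('bay');wax2(c,(110,170,230,265),.026,T=(20,28))
E
```

```text
wax 32 [ 500.7 -287.9   59.2   37.8  -40.2] [376. 219.]
wax 32 [ 529.2 -108.9   55.1   37.3  -69.4] [303. 215.]
t 21.5 tcp [0.5444 0.0179 0.1964] yaw_y 87.03 F [ 0.2 -0.3  0.1] grip mm 59.9
togo [ 0.083 -1.055  0.969] turn 0.585
bay
```

{"api": "drive_tool", "payload": {"series": [[0.01, -0.25, 0, -0.09], [0.02, -0.5, 0, -0.18], [0.04, -0.75, 0, -0.27], [0.06, -1, 0, -0.36], [0.08, -1, 0, -0.45], [0.08, -1, 0, -0.54], [0.08, -1, 0, -0.63], [0.08, -1, 0, -0.72], [0.08, -1, 0, -0.81], [0.08, -1, 0, -0.81]]}}

```text
time_s: 22.75
tcp_pos: [0.5284, -0.1017, 0.1962]
ee_rot: [[-0.005, -1.0, 0.0], [-1.0, 0.005, -0.0], [0.0, -0.0, -1.0]]
wrist_force: [-0.3, -0.4, 0.7]
gripper_width: 0.689
```

```bash
python3 - <<'E'
from h import *
togo((.5285,-.1085,.08),200.3)
c=snap('top','t6'); cv2.imwrite('pics/c6.png',cv2.resize(c['color'][150:280,100:420],(800,325),interpolation=cv2.INTER_CUBIC))
E
```

```text
t 22.75 tcp [ 0.5284 -0.1017  0.1962] yaw_y 179.73 F [-0.3 -0.4  0.7] grip mm 59.9
togo [ 0.057 -0.001  0.968] turn -0.179
```

View pics/c6.png

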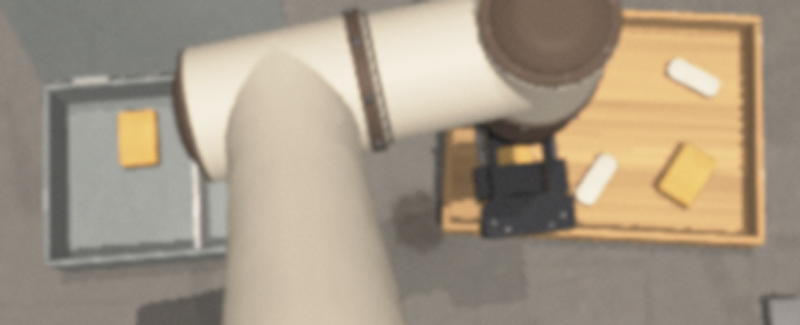

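The first block lies in the wide bay's far half, at (138,137) in the crop. The hand is above the second block in the tray.

{"api": "drive_tool", "payload": {"series": [[0.03, 0, 0, -0.09], [0.057, 0, 0.1, -0.179], [0.057, 0, 0.3, -0.179], [0.057, 0, 0.55, -0.179], [0.057, 0, 0.8, -0.179], [0.057, 0, 0.96, -0.179], [0.057, 0, 0.96, -0.179], [0.057, 0, 0.96, -0.179]]}}

```text
time_s: 23.8
tcp_pos: [0.5284, -0.1092, 0.0818]
ee_rot: [[0.346, -0.938, 0.001], [-0.938, -0.346, -0.0], [0.001, -0.001, -1.0]]
wrist_force: [-0.0, -0.4, 0.9]
gripper_width: 0.691
```

{"api": "drive_tool", "payload": {"series": [[0, 0, 0, 0], [0, 0, 0, 0], [0, 0, 0, 0], [0, 0, 0, 0], [0, 0, 0, 0]], "fingers": 0}}

```text
time_s: 24.42
tcp_pos: [0.5279, -0.1094, 0.0816]
ee_rot: [[0.347, -0.938, 0.001], [-0.938, -0.347, -0.0], [0.0, -0.001, -1.0]]
wrist_force: [0.1, 0.5, 4.4]
gripper_width: 0.434
```

{"api": "drive_tool", "payload": {"series": [[0, 0, -0.15, 0], [0, 0, -0.3, 0], [0, 0, -0.5, 0], [0, 0, -0.75, 0], [0, 0, -0.92, 0.1], [0, 0, -0.92, 0.2], [0, 0, -0.92, 0.2]]}}

```text
time_s: 25.3
tcp_pos: [0.5272, -0.1094, 0.1912]
ee_rot: [[-0.046, -0.999, -0.001], [-0.999, 0.046, 0.0], [-0.0, 0.001, -1.0]]
wrist_force: [0.3, 0.3, -0.4]
gripper_width: 0.432
```

```bash
python3 - <<'E'
from h import *
togo((.523,.292,.092),177)
E
```

```text
t 25.3 tcp [ 0.5272 -0.1094  0.1912] yaw_y 177.39 F [ 0.3  0.3 -0.4] grip mm 37.5
togo [-3.34   0.186  0.827] turn 0.003
```

{"api": "drive_tool", "payload": {"series": [[-0.2, 0, 0, 0], [-0.45, 0.02, 0, 0], [-0.7, 0.03, 0, 0], [-0.95, 0.04, 0, 0]]}}

```text
time_s: 25.8
tcp_pos: [0.5276, 0.0054, 0.1907]
ee_rot: [[-0.043, -0.999, -0.002], [-0.999, 0.043, -0.0], [0.0, 0.002, -1.0]]
wrist_force: [0.7, -0.5, -0.1]
gripper_width: 0.434
```

{"api": "drive_tool", "payload": {"series": [[-0.25, 0, 0, 0], [-0.5, 0.02, 0, 0], [-0.75, 0.03, 0, 0], [-0.95, 0.04, 0, 0]]}}

```text
time_s: 26.3
tcp_pos: [0.5281, 0.1198, 0.1907]
ee_rot: [[-0.043, -0.999, -0.001], [-0.999, 0.043, -0.001], [0.001, 0.001, -1.0]]
wrist_force: [0.3, 0.1, -0.3]
gripper_width: 0.439
```

{"api": "drive_tool", "payload": {"series": [[-0.25, 0, 0, 0], [-0.5, 0.02, 0, 0], [-0.75, 0.03, 0, 0], [-0.95, 0.04, 0, 0]]}}

```text
time_s: 26.8
tcp_pos: [0.5286, 0.2339, 0.1907]
ee_rot: [[-0.044, -0.999, -0.001], [-0.999, 0.044, -0.001], [0.001, 0.001, -1.0]]
wrist_force: [0.5, -0.4, -1.3]
gripper_width: 0.433
```

{"api": "drive_tool", "payload": {"series": [[-0.25, 0.03, 0, 0], [-0.49, 0.06, 0, 0], [-0.49, 0.06, 0, 0], [-0.49, 0.06, 0, 0], [-0.49, 0.06, 0, 0]]}}

```text
time_s: 27.42
tcp_pos: [0.5244, 0.291, 0.1913]
ee_rot: [[-0.047, -0.999, -0.001], [-0.999, 0.047, -0.0], [0.001, 0.001, -1.0]]
wrist_force: [-0.3, -0.5, -1.1]
gripper_width: 0.433
```

```bash
python3 - <<'E'
from h import *
togo((.523,.292,.092),177)
E
```

```text
t 27.43 tcp [0.5244 0.291  0.1913] yaw_y 177.32 F [-0.3 -0.5 -1.1] grip mm 37.7
togo [-0.008  0.012  0.827] turn 0.003
```

{"api": "drive_tool", "payload": {"series": [[-0.01, 0.01, 0.2, 0], [-0.01, 0.01, 0.4, 0], [-0.01, 0.01, 0.6, 0], [-0.01, 0.01, 0.8, 0], [-0.01, 0.01, 0.8, 0], [-0.01, 0.01, 0.8, 0]]}}

```text
time_s: 28.18
tcp_pos: [0.524, 0.2931, 0.0964]
ee_rot: [[-0.046, -0.999, 0.001], [-0.999, 0.046, 0.001], [-0.001, -0.001, -1.0]]
wrist_force: [0.1, -0.4, -0.4]
gripper_width: 0.439
```

{"api": "drive_tool", "payload": {"series": [[0, 0, 0, 0], [0, 0, 0, 0], [0, 0, 0, 0], [0, 0, 0, 0]], "fingers": 46}}

```text
time_s: 28.68
tcp_pos: [0.5233, 0.2933, 0.0957]
ee_rot: [[-0.046, -0.999, 0.0], [-0.999, 0.046, 0.0], [-0.0, -0.0, -1.0]]
wrist_force: [-0.3, 0.9, -0.2]
gripper_width: 0.525
```

{"api": "drive_tool", "payload": {"series": [[0, 0, -0.25, 0], [0, 0, -0.5, 0], [0, 0, -0.85, 0], [0, 0, -0.85, 0]]}}

```text
time_s: 29.18
tcp_pos: [0.5248, 0.2944, 0.2015]
ee_rot: [[-0.045, -0.999, 0.007], [-0.999, 0.045, 0.005], [-0.006, -0.006, -1.0]]
wrist_force: [0.2, 0.1, -0.4]
gripper_width: 0.529
```

{"api": "drive_tool", "payload": {"series": [[0.4, 0, 0, 0], [0.8, 0, 0, 0], [1, 0, 0, 0], [1, 0, 0, 0]], "fingers": 60}}

```text
time_s: 29.68
tcp_pos: [0.5176, 0.172, 0.1972]
ee_rot: [[-0.048, -0.999, -0.001], [-0.999, 0.048, -0.0], [0.0, 0.001, -1.0]]
wrist_force: [-0.8, -0.1, 0.6]
gripper_width: 0.683
```

{"api": "drive_tool", "payload": {"series": [[0.4, 0, 0, 0], [0.8, 0, 0, 0], [1, 0, 0, 0], [1, 0, 0, 0]]}}

```text
time_s: 30.18
tcp_pos: [0.5126, 0.0531, 0.1973]
ee_rot: [[-0.047, -0.999, 0.0], [-0.999, 0.047, 0.0], [-0.0, -0.0, -1.0]]
wrist_force: [0.7, -0.3, 0.2]
gripper_width: 0.693
```

{"api": "drive_tool", "payload": {"series": [[0.4, 0, 0, -0.08], [0.8, 0, 0, -0.16], [1, 0, 0, -0.24], [1, 0, 0, -0.32], [1, 0, 0, -0.4], [1, 0, 0, -0.463], [1, 0, 0, -0.463]]}}

```text
time_s: 31.05
tcp_pos: [0.5076, -0.0652, 0.1973]
ee_rot: [[0.771, -0.637, 0.0], [-0.637, -0.771, 0.0], [0.0, -0.0, -1.0]]
wrist_force: [0.6, -0.0, -0.3]
gripper_width: 0.688
```

```bash
python3 - <<'E'
from h import *
c=snap('top','t7'); wax2(c,T=(32,))
for e in items(c,(270,145,415,255),'er',.019)[0]: print(e)
print('bay');wax2(c,(100,150,235,270),.026,T=(20,28))
togo((.500,-.2870,.08),230)
E
```

```text
wax 32 [ 500.8 -288.3   59.8   38.3  -39.8] [376. 219.]
('er', [540.0, -217.0, 57.7, 23.7, -40.3], [345.0, 207.0])
('er', [571.5, -58.3, 70.7, 53.8, -6.0], [280.0, 201.0])
('er', [598.4, -307.2, 56.7, 24.3, 54.4], [377.0, 181.0])
bay
wax 20 [524.5 294.8  51.7  37.3  87.3] [140. 234.]
wax 28 [523.7 294.5  50.9  36.1  87.9] [140. 234.]
t 31.1 tcp [ 0.5075 -0.0654  0.1973] yaw_y -129.62 F [-0.5 -0.6 -0.2] grip mm 59.9
togo [1.13  1.463 0.977] turn 0.003
```

{"api": "drive_tool", "payload": {"series": [[0.2, 0.25, 0, 0], [0.4, 0.5, 0, 0], [0.57, 0.73, 0, 0], [0.57, 0.73, 0, 0]]}}

```text
time_s: 31.6
tcp_pos: [0.5038, -0.1787, 0.1972]
ee_rot: [[0.768, -0.64, -0.0], [-0.64, -0.768, -0.0], [-0.0, 0.0, -1.0]]
wrist_force: [-0.1, -0.0, -0.4]
gripper_width: 0.691
```

{"api": "drive_tool", "payload": {"series": [[0.2, 0.25, 0, 0], [0.4, 0.5, 0, 0], [0.56, 0.73, 0, 0], [0.56, 0.73, 0.25, 0], [0.56, 0.73, 0.5, 0], [0.56, 0.73, 0.75, 0], [0.56, 0.73, 0.97, 0], [0.56, 0.73, 0.97, 0], [0.56, 0.73, 0.97, 0]]}}

```text
time_s: 32.72
tcp_pos: [0.5003, -0.2874, 0.0818]
ee_rot: [[0.771, -0.637, 0.001], [-0.637, -0.771, -0.0], [0.001, -0.0, -1.0]]
wrist_force: [0.6, 0.1, -0.1]
gripper_width: 0.684
```

{"api": "drive_tool", "payload": {"series": [[0, 0, 0, 0], [0, 0, 0, 0], [0, 0, 0, 0], [0, 0, 0, 0], [0, 0, 0, 0]], "fingers": 0}}

```text
time_s: 33.35
tcp_pos: [0.4998, -0.2879, 0.0815]
ee_rot: [[0.771, -0.637, 0.001], [-0.637, -0.771, -0.0], [0.001, -0.0, -1.0]]
wrist_force: [-0.6, 1.0, 4.3]
gripper_width: 0.43
```

{"api": "drive_tool", "payload": {"series": [[0, 0, -0.15, 0], [0, 0, -0.3, 0], [0, 0, -0.5, 0], [0, 0, -0.75, 0.08], [0, 0, -0.92, 0.16], [0, 0, -0.92, 0.24], [0, 0, -0.92, 0.32], [0, 0, -0.92, 0.4], [0, 0, -0.92, 0.466], [0, 0, -0.92, 0.466]]}}

```text
time_s: 34.6
tcp_pos: [0.4994, -0.2878, 0.191]
ee_rot: [[-0.051, -0.999, -0.001], [-0.999, 0.051, 0.0], [-0.0, 0.001, -1.0]]
wrist_force: [0.4, -0.5, -1.0]
gripper_width: 0.438
```

```bash
python3 - <<'E'
from h import *
togo((.519,.226,.092),177)
E
```

```text
t 34.6 tcp [ 0.4994 -0.2878  0.191 ] yaw_y 177.1 F [ 0.4 -0.5 -1. ] grip mm 38.1
togo [-4.284  0.053  0.826] turn 0.001
```

{"api": "drive_tool", "payload": {"series": [[-0.2, 0, 0, 0], [-0.45, 0, 0, 0], [-0.7, 0, 0, 0], [-0.96, 0.01, 0, 0]]}}

```text
time_s: 35.1
tcp_pos: [0.5043, -0.1719, 0.1912]
ee_rot: [[-0.05, -0.999, -0.0], [-0.999, 0.05, 0.0], [-0.0, 0.0, -1.0]]
wrist_force: [-0.3, 0.9, -1.2]
gripper_width: 0.434
```

{"api": "drive_tool", "payload": {"series": [[-0.25, 0, 0, 0], [-0.5, 0, 0, 0], [-0.75, 0, 0, 0], [-0.96, 0.01, 0, 0]]}}

```text
time_s: 35.6
tcp_pos: [0.5092, -0.0566, 0.1913]
ee_rot: [[-0.049, -0.999, -0.0], [-0.999, 0.049, 0.0], [-0.0, 0.0, -1.0]]
wrist_force: [-0.6, -0.5, -0.9]
gripper_width: 0.433
```

{"api": "drive_tool", "payload": {"series": [[-0.25, 0, 0, 0], [-0.5, 0, 0, 0], [-0.75, 0, 0, 0], [-0.96, 0.01, 0, 0]]}}

```text
time_s: 36.1
tcp_pos: [0.514, 0.0585, 0.1913]
ee_rot: [[-0.049, -0.999, -0.0], [-0.999, 0.049, 0.0], [-0.0, 0.0, -1.0]]
wrist_force: [-0.4, -0.4, -0.4]
gripper_width: 0.434
```

{"api": "drive_tool", "payload": {"series": [[-0.25, 0, 0, 0], [-0.5, 0, 0, 0], [-0.75, 0, 0, 0], [-0.96, 0.01, 0, 0]]}}

```text
time_s: 36.6
tcp_pos: [0.5188, 0.1737, 0.1913]
ee_rot: [[-0.049, -0.999, -0.0], [-0.999, 0.049, -0.0], [0.0, 0.0, -1.0]]
wrist_force: [0.5, -0.2, 0.1]
gripper_width: 0.435
```

{"api": "drive_tool", "payload": {"series": [[-0.25, 0, 0, 0], [-0.44, 0.01, 0, 0], [-0.44, 0.01, 0, 0], [-0.44, 0.01, 0, 0]]}}

```text
time_s: 37.1
tcp_pos: [0.5201, 0.2249, 0.1912]
ee_rot: [[-0.052, -0.999, -0.001], [-0.999, 0.052, -0.001], [0.001, 0.001, -1.0]]
wrist_force: [-0.6, -0.5, -0.8]
gripper_width: 0.434
```

```bash
python3 - <<'E'
from h import *
togo((.519,.226,.092),177)
E
```

```text
t 37.1 tcp [0.5201 0.2249 0.1912] yaw_y 177.04 F [-0.6 -0.5 -0.8] grip mm 37.7
togo [-0.009  0.009  0.827] turn 0.0
```

{"api": "drive_tool", "payload": {"series": [[-0.01, 0.01, 0.2, 0], [-0.01, 0.01, 0.4, 0], [-0.01, 0.01, 0.6, 0], [-0.01, 0.01, 0.8, 0], [-0.01, 0.01, 0.8, 0], [-0.01, 0.01, 0.8, 0]]}}

```text
time_s: 37.85
tcp_pos: [0.5198, 0.2264, 0.0964]
ee_rot: [[-0.052, -0.999, 0.001], [-0.999, 0.052, 0.001], [-0.001, -0.001, -1.0]]
wrist_force: [0.2, 0.1, 0.4]
gripper_width: 0.433
```

{"api": "drive_tool", "payload": {"series": [[0, 0, 0, 0], [0, 0, 0, 0], [0, 0, 0, 0], [0, 0, 0, 0]], "fingers": 46}}

```text
time_s: 38.35
tcp_pos: [0.5192, 0.2267, 0.0957]
ee_rot: [[-0.052, -0.999, 0.0], [-0.999, 0.052, 0.0], [-0.0, -0.0, -1.0]]
wrist_force: [-0.7, -0.6, -0.0]
gripper_width: 0.532
```

{"api": "drive_tool", "payload": {"series": [[0, 0, -0.25, 0], [0, 0, -0.5, 0], [0, 0, -0.85, 0], [0, 0, -0.85, 0]]}}

```text
time_s: 38.85
tcp_pos: [0.5208, 0.2277, 0.2013]
ee_rot: [[-0.051, -0.999, 0.007], [-0.999, 0.051, 0.005], [-0.005, -0.007, -1.0]]
wrist_force: [0.2, 1.3, -1.4]
gripper_width: 0.53
```

{"api": "drive_tool", "payload": {"series": [[0.4, 0, 0, 0], [0.8, 0, 0, 0], [1, 0, 0, 0], [1, 0, 0, 0]]}}

```text
time_s: 39.35
tcp_pos: [0.5123, 0.1052, 0.1968]
ee_rot: [[-0.055, -0.999, -0.002], [-0.999, 0.055, -0.001], [0.001, 0.002, -1.0]]
wrist_force: [-0.1, 0.7, 0.0]
gripper_width: 0.529
```

{"api": "drive_tool", "payload": {"series": [[0.4, 0, 0, 0], [0.8, 0, 0, 0], [1, 0, 0, 0], [1, 0, 0, 0]]}}

```text
time_s: 39.85
tcp_pos: [0.5066, -0.0136, 0.197]
ee_rot: [[-0.054, -0.999, -0.001], [-0.999, 0.054, -0.0], [0.0, 0.001, -1.0]]
wrist_force: [0.6, 0.0, 0.6]
gripper_width: 0.527
```

{"api": "drive_tool", "payload": {"series": [[0.4, -0.1, 0, -0.08], [0.8, -0.2, 0, -0.16], [1, -0.3, 0, -0.24], [1, -0.3, 0, -0.32], [1, -0.3, 0, -0.4], [1, -0.3, 0, -0.46], [1, -0.3, 0, -0.46]]}}

```text
time_s: 40.72
tcp_pos: [0.537, -0.1335, 0.1971]
ee_rot: [[0.763, -0.646, -0.0], [-0.646, -0.763, 0.0], [-0.0, 0.0, -1.0]]
wrist_force: [-0.2, 0.5, -0.0]
gripper_width: 0.531
```

```bash
python3 - <<'E'
from h import *
c=snap('top','t8'); wax2(c,T=(32,))
for e in items(c,(270,145,415,255),'er',.019)[0]: print(e)
print('bay');wax2(c,(100,150,235,270),.026,T=(28,))
togo((.540,-.217,.079),229.7)
E
```

```text
('er', [460.6, -24.5, 39.3, 9.8, -6.0], [272.0, 246.0])
('er', [539.0, -221.0, 45.1, 14.6, -40.3], [347.0, 207.0])
('er', [598.4, -307.4, 56.9, 24.2, 54.4], [377.0, 181.0])
('er', [661.2, -111.4, 148.3, 129.4, -87.1], [297.0, 165.0])
bay
wax 28 [523.8 294.5  51.1  35.8  87.3] [140. 234.]
wax 28 [520.1 229.5  51.1  34.7  83.9] [166. 233.]
wax 28 [594.2 255.3  52.1  34.3  -2.6] [154. 205.]
t 40.77 tcp [ 0.5369 -0.1337  0.1972] yaw_y -130.31 F [-0.9  0.5  0.7] grip mm 45.9
togo [0.469 0.513 0.985] turn -0.0
```

{"api": "drive_tool", "payload": {"series": [[0.25, 0.25, 0, 0], [0.47, 0.51, 0, 0], [0.47, 0.51, 0.25, 0], [0.47, 0.51, 0.5, 0], [0.47, 0.51, 0.75, 0], [0.47, 0.51, 0.99, 0], [0.47, 0.51, 0.99, 0], [0.47, 0.51, 0.99, 0]]}}

```text
time_s: 41.78
tcp_pos: [0.5402, -0.2174, 0.0785]
ee_rot: [[0.763, -0.647, -0.0], [-0.647, -0.763, 0.0], [-0.0, 0.0, -1.0]]
wrist_force: [-0.1, -0.3, -0.0]
gripper_width: 0.527
```

{"api": "drive_tool", "payload": {"series": [[0, 0, 0, 0], [0, 0, 0, 0], [0, 0, 0, 0], [0, 0, 0, 0], [0, 0, 0, 0]], "fingers": 0}}

```text
time_s: 42.4
tcp_pos: [0.5399, -0.218, 0.0787]
ee_rot: [[0.763, -0.646, 0.0], [-0.646, -0.763, 0.0], [0.0, -0.0, -1.0]]
wrist_force: [-0.9, -0.4, 0.3]
gripper_width: 0.243
```

{"api": "drive_tool", "payload": {"series": [[0, 0, -0.15, 0], [0, 0, -0.3, 0], [0, 0, -0.5, 0], [0, 0, -0.75, -0.08], [0, 0, -0.92, -0.16], [0, 0, -0.92, -0.24], [0, 0, -0.92, -0.326], [0, 0, -0.92, -0.326]]}}

```text
time_s: 43.4
tcp_pos: [0.5398, -0.2179, 0.189]
ee_rot: [[0.999, -0.053, -0.0], [-0.053, -0.999, 0.0], [-0.0, -0.0, -1.0]]
wrist_force: [0.1, -0.2, -0.4]
gripper_width: 0.244
```

```bash
python3 - <<'E'
from h import *
togo((.587,.135,.092),267)
E
```

```text
t 43.4 tcp [ 0.5398 -0.2179  0.189 ] yaw_y -93.03 F [ 0.1 -0.2 -0.4] grip mm 21.2
togo [ 0.238 -2.957  0.809] turn -0.0
```

{"api": "drive_tool", "payload": {"series": [[0.02, -0.25, 0, 0], [0.04, -0.5, 0, 0], [0.06, -0.75, 0, 0], [0.08, -0.99, 0, 0]]}}

```text
time_s: 43.9
tcp_pos: [0.5556, -0.0988, 0.1889]
ee_rot: [[0.999, -0.054, -0.0], [-0.054, -0.999, -0.0], [-0.0, 0.0, -1.0]]
wrist_force: [0.6, 0.1, -0.6]
gripper_width: 0.242
```

{"api": "drive_tool", "payload": {"series": [[0.02, -0.25, 0, 0], [0.04, -0.5, 0, 0], [0.06, -0.75, 0, 0], [0.08, -0.99, 0, 0]]}}

```text
time_s: 44.4
tcp_pos: [0.5712, 0.0194, 0.1889]
ee_rot: [[0.999, -0.054, -0.0], [-0.054, -0.999, -0.0], [-0.0, 0.0, -1.0]]
wrist_force: [1.4, 0.4, 0.0]
gripper_width: 0.244
```

{"api": "drive_tool", "payload": {"series": [[0.02, -0.25, 0, 0], [0.04, -0.5, 0, 0], [0.06, -0.75, 0, 0], [0.08, -0.98, 0, 0], [0.08, -0.98, 0, 0], [0.08, -0.98, 0, 0]]}}

```text
time_s: 45.15
tcp_pos: [0.5864, 0.135, 0.1888]
ee_rot: [[0.999, -0.052, -0.001], [-0.052, -0.999, -0.0], [-0.001, 0.0, -1.0]]
wrist_force: [0.1, -0.5, -0.7]
gripper_width: 0.244
```

{"api": "drive_tool", "payload": {"series": [[0, 0, 0.2, 0], [0, 0, 0.4, 0], [0, 0, 0.6, 0], [0, 0, 0.8, 0], [0, 0, 0.8, 0], [0, 0, 0.8, 0]]}}

```text
time_s: 45.9
tcp_pos: [0.5873, 0.135, 0.094]
ee_rot: [[0.999, -0.052, 0.001], [-0.052, -0.999, 0.0], [0.001, -0.0, -1.0]]
wrist_force: [0.3, -0.3, 0.6]
gripper_width: 0.239
```

{"api": "drive_tool", "payload": {"series": [[0, 0, 0, 0], [0, 0, 0, 0], [0, 0, 0, 0], [0, 0, 0, 0]], "fingers": 34}}

```text
time_s: 46.4
tcp_pos: [0.5868, 0.1354, 0.0932]
ee_rot: [[0.999, -0.051, 0.0], [-0.051, -0.999, 0.0], [0.0, -0.0, -1.0]]
wrist_force: [-0.5, -0.5, -0.3]
gripper_width: 0.388
```

{"api": "drive_tool", "payload": {"series": [[0, 0, -0.25, 0], [0, 0, -0.5, 0], [0, 0, -0.85, 0], [0, 0, -0.85, 0]]}}

```text
time_s: 46.9
tcp_pos: [0.5886, 0.1362, 0.1992]
ee_rot: [[0.999, -0.05, 0.008], [-0.05, -0.999, 0.003], [0.008, -0.004, -1.0]]
wrist_force: [0.7, 0.6, -0.7]
gripper_width: 0.389
```

{"api": "drive_tool", "payload": {"series": [[0, 0.4, 0, 0], [0, 0.8, 0, 0], [0, 1, 0, 0], [0, 1, 0, 0]], "fingers": 46}}

```text
time_s: 47.4
tcp_pos: [0.58, 0.0139, 0.1942]
ee_rot: [[0.999, -0.054, -0.002], [-0.054, -0.999, -0.0], [-0.002, 0.0, -1.0]]
wrist_force: [1.2, -0.3, -0.3]
gripper_width: 0.528
```

{"api": "drive_tool", "payload": {"series": [[0, 0.4, 0, 0], [0, 0.8, 0, 0], [0, 1, 0, 0], [0, 1, 0, 0]]}}

```text
time_s: 47.9
tcp_pos: [0.5744, -0.1049, 0.1944]
ee_rot: [[0.999, -0.053, -0.001], [-0.053, -0.999, 0.0], [-0.001, -0.0, -1.0]]
wrist_force: [-0.1, 0.6, -0.8]
gripper_width: 0.53
```

```bash
python3 - <<'E'
from h import *
c=snap('top','t9')
for e in items(c,(310,150,415,255),'er',.019)[0]: print(e)
print('bay');wax2(c,(100,150,235,270),.026,T=(28,))
togo((.5985,-.3073,.079),145)
cv2.imwrite('pics/c9.png',cv2.resize(c['color'][150:280,100:420],(800,325),interpolation=cv2.INTER_CUBIC))
E
```

```text
('er', [598.5, -307.3, 56.7, 24.1, 54.4], [377.0, 181.0])
bay
wax 28 [523.8 294.5  51.   35.7  87.8] [140. 234.]
wax 28 [519.5 229.6  49.7  35.4  87.1] [166. 233.]
wax 28 [594.2 255.1  51.8  34.4  -1.6] [154. 205.]
t 47.95 tcp [ 0.5746 -0.1041  0.1945] yaw_y -92.94 F [0.8 0.  0.2] grip mm 46.1
togo [0.287 1.681 0.962] turn -0.506
```

View pics/c9.png

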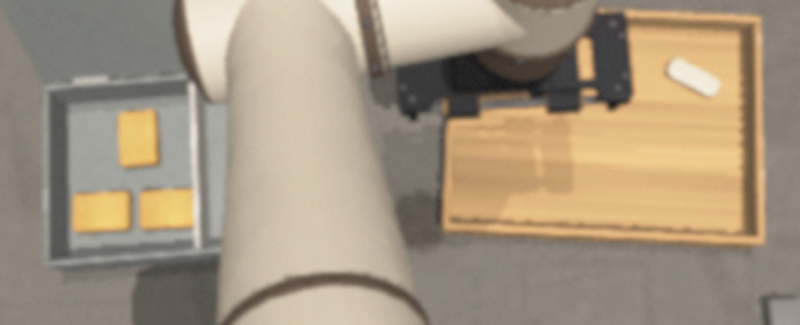

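All three wax blocks lie in the wide bay, at (138,137), (102,211) and (166,209) in the crop. Only the eraser at (693,78) is left in the tray.

{"api": "drive_tool", "payload": {"series": [[0.1, 0.3, 0, 0.09], [0.2, 0.6, 0, 0.18], [0.28, 0.84, 0, 0.27], [0.28, 0.84, 0, 0.36], [0.28, 0.84, 0, 0.45], [0.28, 0.84, 0, 0.54], [0.28, 0.84, 0, 0.63], [0.28, 0.84, 0, 0.72], [0.28, 0.84, 0, 0.81], [0.28, 0.84, 0, 0.85]]}}

```text
time_s: 49.2
tcp_pos: [0.6036, -0.2048, 0.1947]
ee_rot: [[-0.18, -0.984, -0.0], [-0.984, 0.18, 0.0], [-0.0, 0.0, -1.0]]
wrist_force: [-0.0, 0.4, 0.4]
gripper_width: 0.524
```

```bash
python3 - <<'E'
from h import *
togo((.5985,-.3073,.079),144.6)
E
```

```text
t 49.2 tcp [ 0.6036 -0.2048  0.1947] yaw_y 169.63 F [-0.   0.4  0.4] grip mm 45.6
togo [ 0.848 -0.113  0.964] turn 0.218
```

{"api": "drive_tool", "payload": {"series": [[0.3, -0.05, 0, 0.08], [0.6, -0.11, 0, 0.16], [0.85, -0.11, 0, 0.218], [0.85, -0.11, 0.25, 0.218], [0.85, -0.11, 0.5, 0.218], [0.85, -0.11, 0.75, 0.218], [0.85, -0.11, 0.97, 0.218], [0.85, -0.11, 0.97, 0.218], [0.85, -0.11, 0.97, 0.218]]}}

```text
time_s: 50.32
tcp_pos: [0.5984, -0.308, 0.0783]
ee_rot: [[-0.576, -0.817, -0.0], [-0.817, 0.576, 0.0], [-0.0, 0.0, -1.0]]
wrist_force: [-0.6, -0.2, -0.5]
gripper_width: 0.532
```

{"api": "drive_tool", "payload": {"series": [[0, 0, 0, 0], [0, 0, 0, 0], [0, 0, 0, 0], [0, 0, 0, 0], [0, 0, 0, 0]], "fingers": 0}}

```text
time_s: 50.95
tcp_pos: [0.5977, -0.3095, 0.0787]
ee_rot: [[-0.578, -0.816, 0.0], [-0.816, 0.578, 0.0], [-0.0, -0.0, -1.0]]
wrist_force: [0.6, 0.5, -0.2]
gripper_width: 0.241
```

{"api": "drive_tool", "payload": {"series": [[0, 0, -0.15, 0], [0, 0, -0.3, 0], [0, 0, -0.5, 0.08], [0, 0, -0.75, 0.16], [0, 0, -0.92, 0.24], [0, 0, -0.92, 0.32], [0, 0, -0.92, 0.4], [0, 0, -0.92, 0.48], [0, 0, -0.92, 0.503], [0, 0, -0.92, 0.503]]}}

```text
time_s: 52.2
tcp_pos: [0.5979, -0.3095, 0.1907]
ee_rot: [[-0.999, 0.05, 0.002], [0.05, 0.999, -0.001], [-0.002, -0.001, -1.0]]
wrist_force: [0.5, 0.3, 0.7]
gripper_width: 0.237
```

```bash
python3 - <<'E'
from h import *
togo((.514,.139,.092),87)
E
```

```text
t 52.2 tcp [ 0.5979 -0.3095  0.1907] yaw_y 87.11 F [0.5 0.3 0.7] grip mm 20.6
togo [0.889 3.698 0.819] turn 0.001
```

{"api": "drive_tool", "payload": {"series": [[0.06, 0.23, 0, 0], [0.12, 0.46, 0, 0], [0.18, 0.7, 0, 0], [0.22, 0.93, 0, 0]]}}

```text
time_s: 52.7
tcp_pos: [0.5769, -0.1958, 0.1901]
ee_rot: [[-0.999, 0.05, 0.001], [0.05, 0.999, -0.0], [-0.001, -0.0, -1.0]]
wrist_force: [0.5, -0.4, -0.2]
gripper_width: 0.245
```

{"api": "drive_tool", "payload": {"series": [[0.06, 0.23, 0, 0], [0.12, 0.46, 0, 0], [0.18, 0.7, 0, 0], [0.22, 0.93, 0, 0]]}}

```text
time_s: 53.2
tcp_pos: [0.5563, -0.0829, 0.1902]
ee_rot: [[-0.999, 0.05, 0.002], [0.05, 0.999, 0.0], [-0.002, 0.0, -1.0]]
wrist_force: [-0.0, -0.2, -1.0]
gripper_width: 0.241
```

{"api": "drive_tool", "payload": {"series": [[0.06, 0.23, 0, 0], [0.12, 0.46, 0, 0], [0.18, 0.7, 0, 0], [0.22, 0.93, 0, 0]]}}

```text
time_s: 53.7
tcp_pos: [0.5357, 0.03, 0.1902]
ee_rot: [[-0.999, 0.05, 0.002], [0.05, 0.999, 0.0], [-0.002, 0.001, -1.0]]
wrist_force: [-0.6, -0.3, -0.4]
gripper_width: 0.241
```

{"api": "drive_tool", "payload": {"series": [[0.06, 0.23, 0, 0], [0.12, 0.46, 0, 0], [0.18, 0.7, 0, 0], [0.22, 0.91, 0, 0], [0.22, 0.91, 0, 0], [0.22, 0.91, 0, 0]]}}

```text
time_s: 54.45
tcp_pos: [0.515, 0.1391, 0.1895]
ee_rot: [[-0.999, 0.051, 0.0], [0.051, 0.999, 0.0], [-0.0, 0.0, -1.0]]
wrist_force: [-0.8, 0.0, -0.4]
gripper_width: 0.239
```

```bash
python3 - <<'E'
from h import *
togo((.514,.139,.092),87)
E
```

```text
t 54.45 tcp [0.515  0.1391 0.1895] yaw_y 87.09 F [-0.8  0.  -0.4] grip mm 20.8
togo [ 0.009 -0.002  0.813] turn 0.001
```

{"api": "drive_tool", "payload": {"series": [[0, 0, 0.2, 0], [0, 0, 0.4, 0], [0, 0, 0.6, 0], [0, 0, 0.8, 0], [0, 0, 0.8, 0], [0, 0, 0.8, 0]]}}

```text
time_s: 55.2
tcp_pos: [0.5156, 0.1391, 0.0939]
ee_rot: [[-0.999, 0.052, 0.001], [0.052, 0.999, 0.0], [-0.001, 0.0, -1.0]]
wrist_force: [0.9, 0.2, -0.5]
gripper_width: 0.246
```

{"api": "drive_tool", "payload": {"series": [[0, 0, 0, 0], [0, 0, 0, 0], [0, 0, 0, 0], [0, 0, 0, 0]], "fingers": 34}}

```text
time_s: 55.7
tcp_pos: [0.515, 0.1395, 0.0933]
ee_rot: [[-0.999, 0.051, 0.0], [0.051, 0.999, 0.0], [-0.0, 0.0, -1.0]]
wrist_force: [-0.7, -0.4, 0.1]
gripper_width: 0.39
```

{"api": "drive_tool", "payload": {"series": [[0, 0, -0.25, 0], [0, 0, -0.5, 0], [0, 0, -0.8, 0], [0, 0, -1, 0], [0, 0, -1, 0]]}}

```text
time_s: 56.32
tcp_pos: [0.5157, 0.1399, 0.215]
ee_rot: [[-0.999, 0.051, 0.004], [0.051, 0.999, 0.002], [-0.004, 0.003, -1.0]]
wrist_force: [-0.6, 0.2, -0.1]
gripper_width: 0.389
```

{"api": "drive_tool", "payload": {"series": [[0, -0.4, -0.3, -0.08], [0, -0.8, -0.5, -0.16], [0, -1, -0.8, -0.24], [0, -1, -0.8, -0.32], [0, -1, -0.8, -0.4], [0, -1, -0.8, -0.48], [0, -1, -0.8, -0.56], [0, -1, -0.8, -0.64], [0, -1, -0.8, -0.72], [0, -1, -0.8, -0.785]], "fingers": 45}}

```text
time_s: 57.58
tcp_pos: [0.5083, 0.0195, 0.3073]
ee_rot: [[-0.048, -0.999, -0.003], [-0.999, 0.048, -0.0], [0.001, 0.003, -1.0]]
wrist_force: [-0.6, 0.4, -0.3]
gripper_width: 0.519
```

{"api": "drive_tool", "payload": {"series": [[0.4, 0, 0, 0], [0.8, 0, 0, 0], [1, 0, 0, 0], [1, 0, 0, 0], [1, 0, 0, 0]]}}

```text
time_s: 58.2
tcp_pos: [0.5024, -0.1, 0.3081]
ee_rot: [[-0.052, -0.999, -0.002], [-0.999, 0.052, 0.0], [-0.0, 0.002, -1.0]]
wrist_force: [0.5, 0.3, -0.6]
gripper_width: 0.516
```

```bash
python3 - <<'E'
from h import *
state()
c=snap('top','t10'); s=snap('scene','s10')
print('bay');wax2(c,(100,150,235,270),.026,T=(28,))
for e in items(c,(183,170,235,260),'er',.018)[0]: print(e)
cv2.imwrite('pics/c10.png',np.hstack([c['color'][:,90:490],s['color'][:,150:550]]))
E
```

```text
t 58.2 tcp [ 0.5024 -0.1     0.3081] yaw_y 177.02 F [ 0.5  0.3 -0.6] grip mm 44.9
bay
wax 28 [518.5 229.3  51.7  31.6  83.9] [166. 233.]
wax 28 [523.9 294.5  51.1  35.4  87.3] [140. 234.]
('er', [559.2, 125.0, 230.6, 132.2, -5.0], [208.0, 213.0])
```

View pics/c10.png

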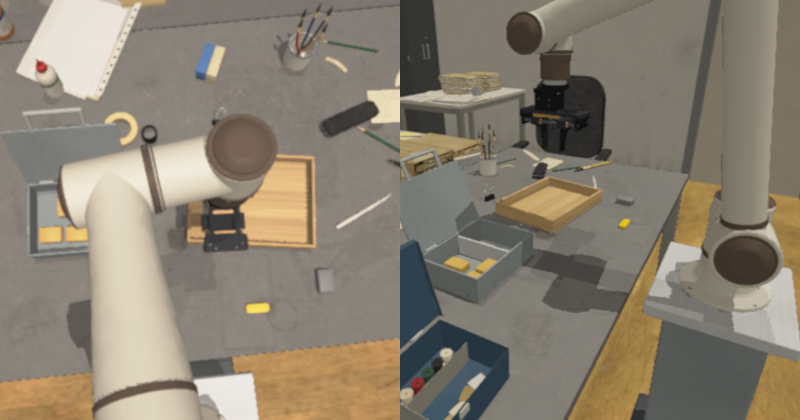

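The tray is empty and the lid is still open, with the wax in the wide bay (scene view about (455,265) and (485,268)). The arm hides the narrow bay here. It should be visible from above the handle, so I check it there before closing.

{"api": "drive_tool", "payload": {"series": [[-0.2, 0, -0.3, 0], [-0.5, -0.1, -0.6, 0], [-0.8, -0.2, -0.81, 0], [-0.9, -0.3, -0.81, 0], [-0.9, -0.3, -0.81, 0]]}}

```text
time_s: 58.92
tcp_pos: [0.5443, 0.0067, 0.4045]
ee_rot: [[-0.05, -0.999, -0.003], [-0.999, 0.05, -0.0], [0.0, 0.003, -1.0]]
wrist_force: [-0.2, 0.5, -1.5]
gripper_width: 0.518
```

{"api": "drive_tool", "payload": {"series": [[-0.3, -0.25, 0, 0], [-0.6, -0.5, 0, 0], [-0.9, -0.75, 0, 0], [-0.9, -0.75, 0, 0]]}}

```text
time_s: 59.42
tcp_pos: [0.6406, 0.11, 0.4021]
ee_rot: [[-0.051, -0.999, -0.006], [-0.999, 0.051, -0.002], [0.002, 0.006, -1.0]]
wrist_force: [-0.5, 0.7, -0.8]
gripper_width: 0.52
```

{"api": "drive_tool", "payload": {"series": [[-0.3, -0.25, 0, 0], [-0.6, -0.5, 0, 0], [-0.78, -0.71, 0, 0], [-0.78, -0.71, 0, 0], [-0.78, -0.71, 0, 0]]}}

```text
time_s: 60.05
tcp_pos: [0.7291, 0.1965, 0.4058]
ee_rot: [[-0.053, -0.999, -0.002], [-0.999, 0.053, -0.001], [0.001, 0.002, -1.0]]
wrist_force: [1.0, -0.2, 0.6]
gripper_width: 0.519
```

```bash
python3 - <<'E'
from h import *
togo((.7295,.198,.321),177)
c=snap('top','t11'); s=snap('scene','s11')
wax2(c,(100,150,235,270),.026,T=(28,))
cv2.imwrite('pics/c11.png',np.hstack([cv2.resize(c['color'][80:280,80:280],(400,400),interpolation=cv2.INTER_CUBIC),cv2.resize(s['color'][80:300,130:350],(400,400),interpolation=cv2.INTER_CUBIC)]))
E
```

```text
t 60.05 tcp [0.7291 0.1965 0.4058] yaw_y 176.96 F [ 1.  -0.2  0.6] grip mm 45.1
togo [-0.014 -0.004  0.706] turn -0.0
```

View pics/c11.png

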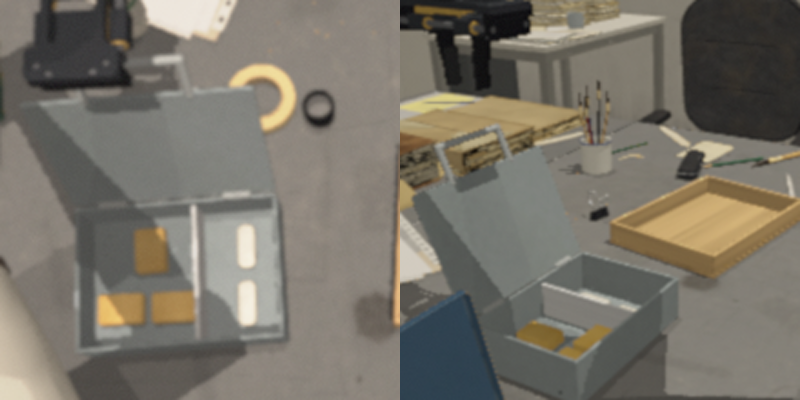

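Three wax blocks are in the wide bay at (151,251), (120,308) and (173,306). Two erasers are in the narrow bay at (246,246) and (247,302). The lid is open with its handle under the hand, and I check the handle position against the model before gripping.

```bash
python3 - <<'E'
from h import *
for n in('t11','s11'):
    for p in [(.7266,.143,.27),(.7324,.253,.27),(.7295,.198,.27)]: print(n,np.round(proj(load(n),p),1))
E
```

```text
t11 [174.5 109. ]
t11 [119.5 111.8]
t11 [147.  110.4]
s11 [185.8 148.6]
s11 [153.  159.5]
s11 [170.1 153.8]
```

{"api": "drive_tool", "payload": {"series": [[-0.01, 0, 0.2, 0], [-0.01, 0, 0.4, 0], [-0.01, 0, 0.6, 0], [-0.01, 0, 0.7, 0], [-0.01, 0, 0.7, 0], [-0.01, 0, 0.7, 0]]}}

```text
time_s: 60.9
tcp_pos: [0.7299, 0.1989, 0.324]
ee_rot: [[-0.052, -0.999, 0.003], [-0.999, 0.052, 0.001], [-0.001, -0.003, -1.0]]
wrist_force: [-0.6, -0.0, 0.3]
gripper_width: 0.519
```

{"api": "drive_tool", "payload": {"series": [[0, 0, 0, 0], [0, 0, 0, 0], [0, 0, 0, 0], [0, 0, 0, 0], [0, 0, 0, 0]], "fingers": 0}}

```text
time_s: 61.52
tcp_pos: [0.7289, 0.1992, 0.3222]
ee_rot: [[-0.051, -0.999, -0.002], [-0.999, 0.051, -0.001], [0.001, 0.002, -1.0]]
wrist_force: [-3.9, 0.2, 1.4]
gripper_width: 0.102
```

```bash
python3 - <<'E'
from h import *
s,R=state()
f=lambda p:np.array([.221*np.cos(np.radians(p+1.04)),-.221*np.sin(np.radians(p+1.04))])/.12
for a,b in((111.5,72),(72,33),(33,0)):
    P=np.linspace(a,b,10)[1:]
    print(a,b,[(0,float(round(y,2)),float(round(z,2)),0) for y,z in (f(p)-f(a) for p in P)])
E
```

```text
t 61.52 tcp [0.7289 0.1992 0.3222] yaw_y 177.05 F [-3.9  0.2  1.4] grip mm 8.9
111.5 72 [(0, 0.13, -0.05, 0), (0, 0.27, -0.09, 0), (0, 0.41, -0.12, 0), (0, 0.55, -0.13, 0), (0, 0.69, -0.14, 0), (0, 0.83, -0.14, 0), (0, 0.97, -0.12, 0), (0, 1.11, -0.1, 0), (0, 1.24, -0.06, 0)]
72 33 [(0, 0.13, 0.05, 0), (0, 0.26, 0.1, 0), (0, 0.38, 0.17, 0), (0, 0.5, 0.24, 0), (0, 0.61, 0.32, 0), (0, 0.72, 0.41, 0), (0, 0.82, 0.51, 0), (0, 0.91, 0.62, 0), (0, 0.99, 0.73, 0)]
33 0 [(0, 0.06, 0.1, 0), (0, 0.12, 0.2, 0), (0, 0.17, 0.31, 0), (0, 0.21, 0.42, 0), (0, 0.25, 0.53, 0), (0, 0.28, 0.65, 0), (0, 0.3, 0.76, 0), (0, 0.31, 0.88, 0), (0, 0.32, 1.0, 0)]
```

{"api": "drive_tool", "payload": {"series": [[0, 0.06, -0.03, 0], [0, 0.13, -0.05, 0], [0, 0.27, -0.09, 0], [0, 0.41, -0.12, 0], [0, 0.55, -0.13, 0], [0, 0.69, -0.14, 0], [0, 0.83, -0.14, 0], [0, 0.97, -0.12, 0], [0, 0.97, -0.12, 0]]}}

```text
time_s: 62.65
tcp_pos: [0.6122, 0.2028, 0.3387]
ee_rot: [[-0.052, -0.999, 0.001], [-0.999, 0.052, -0.004], [0.003, -0.001, -1.0]]
wrist_force: [-0.3, -6.5, 2.9]
gripper_width: 0.102
```

{"api": "drive_tool", "payload": {"series": [[0, 0.14, 0.02, 0], [0, 0.27, 0.06, 0], [0, 0.4, 0.11, 0], [0, 0.53, 0.16, 0], [0, 0.65, 0.23, 0], [0, 0.77, 0.3, 0], [0, 0.88, 0.38, 0], [0, 0.99, 0.47, 0], [0, 0.99, 0.47, 0]]}}

```text
time_s: 63.78
tcp_pos: [0.4921, 0.2075, 0.2797]
ee_rot: [[-0.052, -0.999, -0.005], [-0.999, 0.052, -0.008], [0.008, 0.005, -1.0]]
wrist_force: [-0.9, -9.9, 1.8]
gripper_width: 0.105
```

{"api": "drive_tool", "payload": {"series": [[0.02, 0.1, 0.1, 0], [0.03, 0.19, 0.21, 0], [0.04, 0.27, 0.32, 0], [0.04, 0.33, 0.42, 0], [0.04, 0.39, 0.52, 0], [0.04, 0.44, 0.63, 0], [0.04, 0.48, 0.74, 0], [0.04, 0.52, 0.85, 0], [0.04, 0.52, 0.85, 0]]}}

```text
time_s: 64.9
tcp_pos: [0.431, 0.2088, 0.1771]
ee_rot: [[-0.052, -0.999, -0.003], [-0.999, 0.052, -0.003], [0.003, 0.003, -1.0]]
wrist_force: [-3.9, -3.2, 1.2]
gripper_width: 0.099
```

{"api": "drive_tool", "payload": {"series": [[0, 0.03, 0.12, 0], [0, 0.05, 0.23, 0], [0, 0.06, 0.35, 0], [0, 0.06, 0.46, 0], [0, 0.06, 0.46, 0], [0, 0.06, 0.46, 0]]}}

```text
time_s: 65.65
tcp_pos: [0.4229, 0.209, 0.122]
ee_rot: [[-0.053, -0.999, -0.006], [-0.999, 0.053, -0.003], [0.004, 0.005, -1.0]]
wrist_force: [-9.2, -0.6, 0.2]
gripper_width: 0.102
```

{"api": "drive_tool", "payload": {"series": [[0, 0, 0, 0], [0, 0, 0, 0], [0, 0, 0, 0], [0, 0, 0, 0], [0, 0, 0, 0]], "fingers": 32}}

```text
time_s: 66.28
tcp_pos: [0.4253, 0.2104, 0.1233]
ee_rot: [[-0.052, -0.999, 0.001], [-0.999, 0.052, 0.001], [-0.001, -0.001, -1.0]]
wrist_force: [-0.1, -0.2, -0.4]
gripper_width: 0.364
```

{"api": "drive_tool", "payload": {"series": [[0, 0, -0.25, 0], [0, 0, -0.5, 0], [0, 0, -0.75, 0], [0, 0, -1, 0], [0, 0, -1, 0]]}}

```text
time_s: 66.9
tcp_pos: [0.426, 0.211, 0.2455]
ee_rot: [[-0.052, -0.999, 0.005], [-0.999, 0.052, 0.004], [-0.004, -0.004, -1.0]]
wrist_force: [-0.5, 0.5, -0.8]
gripper_width: 0.366
```

{"api": "drive_tool", "payload": {"series": [[0.4, 0, 0, 0], [0.8, 0, 0, 0], [1, 0, 0, 0], [1, 0, 0, 0]]}}

```text
time_s: 67.4
tcp_pos: [0.4181, 0.0889, 0.2422]
ee_rot: [[-0.055, -0.999, -0.002], [-0.999, 0.055, -0.001], [0.001, 0.002, -1.0]]
wrist_force: [0.3, -0.2, -0.0]
gripper_width: 0.364
```

{"api": "drive_tool", "payload": {"series": [[0.4, 0, 0, 0], [0.8, 0, 0, 0], [1, 0, 0, 0], [1, 0, 0, 0], [1, 0, 0, 0], [1, 0, 0, 0]]}}

```text
time_s: 68.15
tcp_pos: [0.4128, -0.0286, 0.2429]
ee_rot: [[-0.05, -0.999, -0.0], [-0.999, 0.05, 0.0], [-0.0, 0.0, -1.0]]
wrist_force: [-0.3, -0.4, 0.6]
gripper_width: 0.367
```

```bash
python3 - <<'E'
from h import *
state()
c=snap('top','t12'); s=snap('scene','s12')
cv2.imwrite('pics/c12.png',np.hstack([cv2.resize(c['color'][80:300,80:300],(400,400),interpolation=cv2.INTER_CUBIC),cv2.resize(s['color'][150:350,150:350],(400,400),interpolation=cv2.INTER_CUBIC)]))
for n in('t12','s12'): print([np.round(proj(load(n),p),1) for p in [(.4206,.159,.07),(.4264,.269,.07)]])
E
```

```text
t 68.15 tcp [ 0.4128 -0.0286  0.2429] yaw_y 177.11 F [-0.3 -0.4  0.6] grip mm 31.9
[array([194.5, 269.3]), array([146.8, 271.8])]
[array([286. , 245.9]), array([260.8, 267.2])]
```

View pics/c12.png

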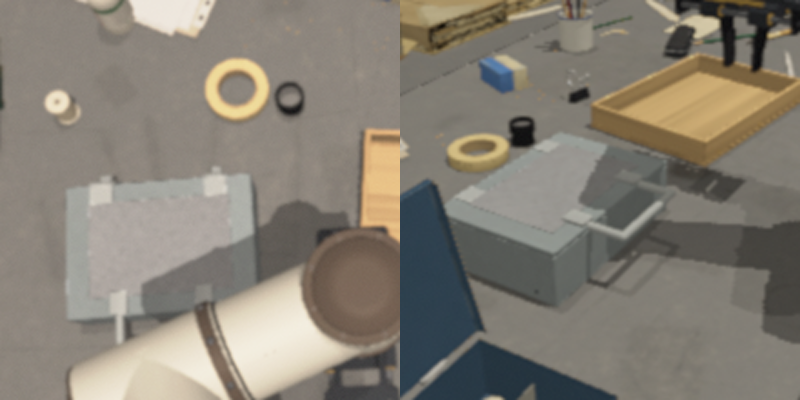

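The lid is shut: the bar ends at about (665,192) and (622,236) in the scene crop match the shut-lid prediction. The tray is empty, and the loupe, tape and clip have not moved.

```bash
python3 - <<'E'
from h import *
a,b=load('s0')['color'],load('s12')['color']
w=cv2.cvtColor(a[225:290,225:300],6); best=cv2.minMaxLoc(cv2.matchTemplate(cv2.cvtColor(b[215:300,215:310],6),w,cv2.TM_CCOEFF_NORMED)); print('handle match offset',best[1],best[3],'expect (10,10)')
print(order.finish_job())
E
```

```text
handle match offset 0.6914520263671875 (10, 10) expect (10,10)
the job is handed in; nothing more can be done
None
```

The job is done and handed in at about 68 s, within the 210 s limit. I swung the lid open by its bar until it stayed back on its own. I then moved all three wax blocks into the wide bay and both erasers that were present into the narrow bay, and brought the lid back over and released it.

- **Contents:** a picture taken just before closing showed all five pieces in the right bays, with the tray empty.
- **Lid:** the handle in the last scene view sits at the same pixels as before the lid was opened. The match score was only 0.69 because the shadows differ, but the bar ends also land within a few pixels of where a shut lid puts them.
- **Bystanders:** the loupe, tape roll and binder clip looked unmoved in the last pictures. I did not measure their shift.
- **Knock:** one eraser was knocked about 4 cm during the run. I measured it again and picked it from its new place.
- **Forces:** the wrist force readings at the end of each move never passed about 13 N, and the hand was clear of everything at the end.
- **Failed check:** the automatic eraser mask did not work in the narrow bay, so I confirmed the erasers there by eye.

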